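Change the rivet press over to the next carton

TASK

Change the rivet press over to the next batch: keeping the cardboard carton on the rollers, roll it to the yellow end stop, then lift it off and set it down gently, upright and flat in the blue tray. Also turn the press's dark outer ring clockwise (seen from above) until its white line meets the red line of the black index block, without moving the red fine knob in its middle, and leave the bottles, tools and other things on the bench where they are.

Things in the scene. Friction and masses are not known exactly. Their poses are not given: they have to be found in the camera images.
- lane: Free-roller lane, fixed, 360 mm long along its own y, 108 mm wide. Origin: centre of its underside, on the table. Roller tops are 55 mm above it; low grey guides (inner faces at x = +-36 mm, outer +-44, tops 63 mm up) keep the carton straight; side rails reach x = +-54 mm, 57 mm up. The yellow end stop closes the -y end: face at y = -160 mm, top 75 mm up.
- stop_face (a point): Centre of the end stop's face at the height of the roller tops (axes as the lane's). The carton touches the stop when its origin is 55 mm to +y of this point.
- carton: Closed cardboard carton with an orange band, 60 (x) x 110 (y) x 70 mm (z), about 0.3 to 0.55 kg, standing on the rollers with its y along the lane's y. Origin: centre of its underside.
- tray: Blue open tray, fixed, 110 (x) x 160 (y) mm outside, 100 x 150 mm inside, floor 6 mm and wall tops 18 mm above its origin (centre of its underside, on the table). The carton fits in it only with its length along the tray's y.
- press: Grey rivet-setting press, fixed, base 180 (x) x 310 (y) mm, its deck 70 mm above the origin (centre of its underside). The double dial's upright axis is at x = 0, y = +80 mm. The column, head and ram stand on the deck between y = -73 and -180 mm and reach 335 mm up.
- index_block (a point): Top centre of the black index block with a red line, 46 mm to the press's +x of the dial's axis, 26 mm (x) x 30 mm (y), 36 mm tall on the deck: its top is 2 mm above the ring's. A finger gripping the ring cannot pass it, so one grasp turns the ring by at most about 1.75 rad, then it must be let go and taken again further back. Keep the line through the fingers within 0.85 rad of the press's y.
- ring_center (a point): Point on the dial's axis at mid-height of the outer ring (axes as the press's). The coarse ring is knurled dark steel, 60 mm in diameter, from 12 mm below to 12 mm above this point, on a narrower foot (52 mm across); the deck is 22 mm below this point. The red fine knob, 32 mm in diameter, sits on top in the middle, from 12 to 31 mm above this point.
- coarse_ring (a joint): Angle of the outer ring in rad: 0 when its white line points to the index block's red line (the press's +x), growing clockwise seen from above; it starts between -2.95 and -2.4. Stops at -3.3 and +0.5. Stays where it is left; takes about 0.1 N m to turn.
- fine_knob (a joint): Angle of the red inner knob in rad, growing clockwise; turns very easily (about 0.012 N m) and must stay as it is.
- fine_mark (a point): Outer end of the white line on top of the red fine knob, 15 mm from its axis.
- dye_bottle: Bystander: amber bottle, 42 mm across, 85 mm tall, standing; origin under its centre.
- glue_jar: Bystander: white jar with a yellow cap, 60 mm across, 75 mm tall; origin under its centre.
- maul: Bystander: wooden maul standing on its head, 64 mm across, 140 mm tall; origin under its centre.
- burnish_block: Bystander: dark wooden block 130 x 50 x 30 mm; origin under its centre.
- hammer: Bystander: hammer, 250 mm long, lying along its x; origin under its middle.
- tape_roll: Bystander: yellow tape roll lying flat, 90 mm across, 25 mm high; origin under its centre.
Things that resemble listed ones, but are neither listed nor needed, are in the scene too. What is shaped like the carton but purple or turquoise is not meant.

How it is judged:
On the way:
1. the carton stands on the rollers against the end stop (gap under 6 mm) (y of carton in the frame of stop_face between 0.045 and 0.061 m and z of carton in the frame of lane below 0.06 m and x of carton in the frame of lane between -0.02 and 0.02 m and angle between carton's own z axis and vertical below 0.08 rad), for 0.1 s.
At the end, for the whole second after the job is handed in: The carton stands upright and at rest, flat on the floor inside the blue tray; the outer ring's white line is within 0.10 rad (6 degrees) of the index block's red line; the red fine knob is within 0.16 rad of where it was (z of carton in the frame of tray between 0.003 and 0.01 m and x of carton in the frame of tray between -0.03 and 0.03 m and y of carton in the frame of tray between -0.03 and 0.03 m and angle between carton's own z axis and vertical below 0.06 rad and linear speed of carton below 0.02 m/s and value of joint coarse_ring between -0.1 and 0.1 rad and distance of fine_mark from where it was at the start of the episode below 0.0025 m); the robot touches nothing.
It fails at once if the carton is lifted off the rollers (15 mm) while still over the lane more than 30 mm from the end stop (z of carton in the frame of lane above 0.07 m and y of carton in the frame of stop_face above 0.085 m and x of carton in the frame of lane between -0.06 and 0.06 m).
It fails at once if the red fine knob is turned by more than about 0.16 rad (distance of fine_mark from where it was at the start of the episode above 0.0025 m).
It fails at once if the carton is dropped or banged into the tray (over 60 N) (contact force between carton and tray above 60 N).
It fails at once if a bystander is pushed by more than 25 mm (distance of any of dye_bottle, glue_jar, maul, burnish_block, hammer, tape_roll from where it was at the start of the episode above 0.025 m).
It also fails if it takes over 61 s, if anything falls off the work surface, if the arm or the gripper's body presses on something with over 40 N, if the wrist force passes 120 N, or if a joint passes its speed limit or range.

ROBOT

A 6-joint arm with a two-finger parallel gripper is mounted at the origin on the work surface. World frame = base frame: x ahead of the robot, y to its left, z up, the work surface at z = 0. Lengths are in m, angles in rad, forces in N, time in s.
With the tool pointing down it reaches from about 0.35 to 0.875 m from the base axis. Payload 4.2 kg.
Tool frame: the origin (TCP) lies on the mounting face of the last link; the fingertips stand 182 mm ahead of it and the grasp point (between the pads) lies 164 mm ahead of it; z points along the fingers, y is the direction in which the jaws open and shut (so a half turn about z gives the same grasp; the last joint's range is limited). The gripper opens to 87 mm and grips with 3 to 60 N. Pads are 19 mm wide; open, the fingers measure 117 mm over their backs; the gripper's body (75 mm by 190 mm) begins 51 mm behind the grasp point.
Start: joints at [-0.992, 0.385, 0.008, 0, -1.194, -0.259], TCP at [0.197, -0.593, 0.405] pointing down, gripper open.
Joint ranges: [-3.14, 3.14], [-1.21, 2.06], [-1.07, 1.41], [-3.16, 2.05], [-2.99, -0.16], [-3.1, 3.1]. Speed limits (rad/s): [2.79, 2.79, 3.14, 3.14, 3.14, 3.14].

INTERFACE

Orientations are given as [roll, pitch, yaw] about the fixed x, y, z axes, in that order (R = Rz(yaw) Ry(pitch) Rx(roll)).
In Python, from bench import robot gives the robot as it stands.
- The arm moves only by the tool servo_tool, never from a script. Its argument "series" is a list of rows, each an object with "offset": the shift along the tool's x, y, z normalised to -1 to 1, where 1 is 0.3 m, a list of three; "delta_rot": the turn, a rotation vector about the tool's x, y, z normalised to -1 to 1, where 1 is 360 degrees, a list of three. A call has 1 to 20 rows; each row is the pose to reach, as a shift and turn from the pose commanded when the call began, along the tool's axes at that moment, turning the shorter way round; what a row does not reach only later rows make up. A row lasts 1/8 s, in which the tool goes at most 62.5 mm and 10.7 degrees, less where a joint would pass 70% of its speed; a pose out of reach is approached as far as the arm can. A call with a number of a shift or a turn outside -1 to 1 is refused whole. A call with a gripper value outside its range is refused whole. "claw" is the closure, from 0 (fully open) to 1 (shut), set as the call begins (left out, the last holds). The fingers move at their own pace and stop on an object; "squeeze" is the grip in N (left out, the last holds). Time passes only in rows, so rows that repeat a pose let the fingers close. It gives the time, the measured TCP pose, the force and the opening at its end, in the units of the state.
- robot.state(): the state, without advancing time (a new reading comes with each control period).
- robot.grab_frame(name): name is "scene" or "top" or "wrist"; returns a dict with "pixels" (400x640x3 uint8, red, green, blue), "fx", "fy", "cx", "cy" (pixels), "rvec" (rotation vector, rad) and "tvec" (3), from world to camera coordinates, as OpenCV has them. Camera axes: x right, y down, z forward; pixel columns grow to the right and rows downward; lengths in m; the calibration is good to about 2 mm. A picture is of the moment at which its call begins. There is no depth.
- robot.job_done(): hands the job in, once; it reports no verdict.
Trained networks look in a picture, given as the dict that the camera call returned (one of the last four; its "shot" number tells which), for a name from the list of things; names that differ only in an ending like _2 or _b are one class to them, and where a whole thing is asked for, a point or a joint stands for the part that bears it (a point fixed in the world has none). Each returns a list of dicts, best first, with "score" (0 to 1); they miss things now and then, are a little off and sometimes report something else, mostly with a low value. They report only what shows in the picture. A call takes as long as a camera call. They do not tell look-alikes from the thing itself.
- robot.spot_in(query, picture): "position" ([row, column] as shares, 0 to 1, of the picture: columns of its width, rows of its height, amid what is visible of it).
- robot.spot_point(query, picture): "position" ([row, column] as shares, 0 to 1, of the picture: columns of its width, rows of its height: a listed point, or the origin of a listed thing).
The state is a dict: "t": time; "joint_pos": joint angles; "joint_velocities": joint speeds; "joint_efforts": joint torques, N m; "ee_pos": TCP position; "tool_rot": TCP orientation; "force": force on the tool from outside, world axes, zero at the start; "wrist_torque": the same for the moment, N m; "finger_gap": finger opening in m.
Only numpy, scipy, OpenCV 4.12 (cv2) and the standard library are available. Lean on these libraries where they do the work, as an engineer would, in place of code of your own. Each camera call takes 0.05 s, during which the arm holds its last target.

## Working session

There is one attempt and no reset: what is moved stays moved. The work goes in short steps, Python scripts to look and compute and a tool call to move; the robot and the scene stay as the last step left them, time stands still between calls to the robot, and variables do not carry over. Pictures are saved under pics/ and viewed, and the job is handed in when it is done.

Besides the shell and the picture viewer there is one more tool, called by a JSON object that holds its "api" and its "payload". servo_tool: Moves the arm, as the interface text tells. Scaled input: -1 to 1 covers 0.3 m each way for a shift and 360 degrees each way for a turn. Its arguments: {"type":"object","properties":{"series":{"type":"array"},"claw":{"type":"number"},"squeeze":{"type":"number"}},"required":["series"]}

```bash
ls; mkdir -p pics
python3 - <<'E'
from bench import robot
import cv2,numpy as np,pickle
print(robot.state())
for n in ["scene","top","wrist"]:
    f=robot.grab_frame(n); cv2.imwrite(f"pics/{n}0.png",f["pixels"][:,:,::-1]); pickle.dump(f,open(f"{n}0.pkl","wb"))
    print(n,{k:v for k,v in f.items() if k!="pixels"})
E
```

```text
pics
{'t': 0.0, 'joint_pos': array([-9.92383764e-01,  3.85571908e-01,  6.62146835e-03, -4.84961718e-04,
       -1.19400526e+00, -2.58575447e-01]), 'joint_velocities': array([-5.14507972e-04, -9.30285754e-04, -1.69539918e-03, -1.31596723e-03,
       -4.36102280e-05, -5.13994759e-04]), 'joint_efforts': array([-2.58158880e-04, -3.90661597e+01,  1.87407428e+01,  4.21998605e+00,
        1.10066874e-02, -2.10682438e-04]), 'ee_pos': array([ 0.19646205, -0.59310507,  0.40365028]), 'tool_rot': array([ 3.13938982e+00, -1.16592616e-04, -2.82193433e+00]), 'force': array([ 0.4738084 ,  0.76679742, -0.06911452]), 'wrist_torque': array([-0.01382055,  0.04068051,  0.00324071]), 'finger_gap': 0.08695910865975769}
scene {'fx': 483.42243590097183, 'fy': 483.42243590097183, 'cx': 322.30954763278623, 'cy': 198.38377618061867, 'rvec': array([ 2.31620082,  1.15682763, -0.35006126]), 'tvec': array([-0.35964228, -0.24708564,  1.60406308]), 'shot': 1}
top {'fx': 461.9192562782802, 'fy': 461.9192562782802, 'cx': 314.6725470913424, 'cy': 203.88524047559093, 'rvec': array([ 2.17951662, -2.14378777,  0.10622034]), 'tvec': array([0.03935382, 0.510067  , 1.22731422]), 'shot': 2}
wrist {'fx': 292.76395592200817, 'fy': 292.76395592200817, 'cx': 315.73127816178476, 'cy': 200.45942694488554, 'rvec': array([-1.72727039, -2.3888583 , -0.3607527 ]), 'tvec': array([ 0.62402586, -0.03694058,  0.39193508]), 'shot': 3}
```

View pics/scene0.png

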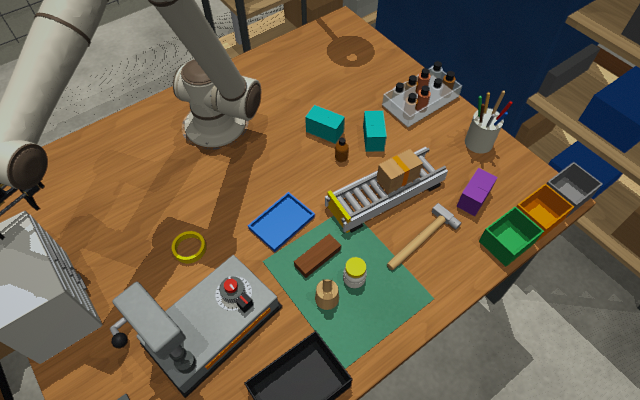

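View pics/top0.png

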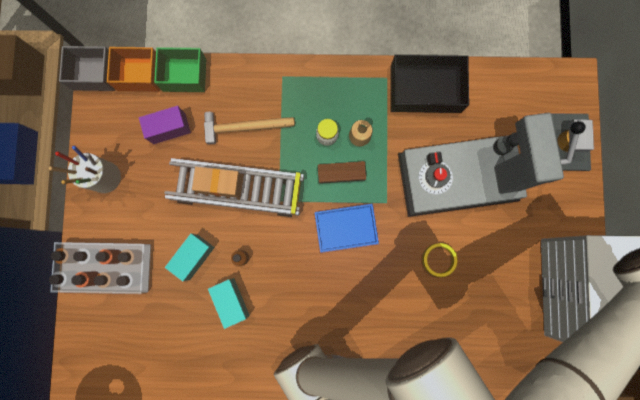

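View pics/wrist0.png

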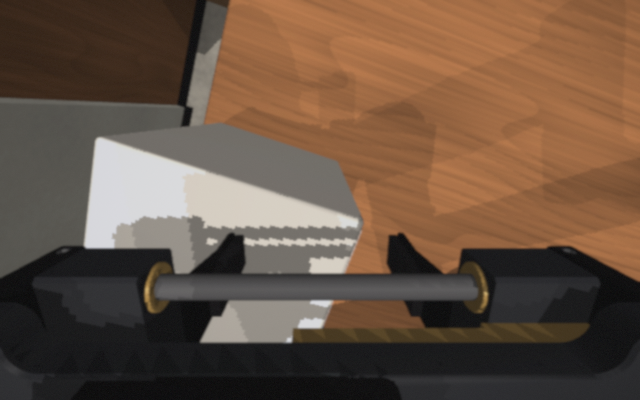

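```bash
cat > h.py <<'E'
import numpy as np,cv2,pickle
def cam(f):
    R=cv2.Rodrigues(np.array(f["rvec"]))[0]; K=np.array([[f["fx"],0,f["cx"]],[0,f["fy"],f["cy"]],[0,0,1.]])
    return K,R,np.array(f["tvec"])
def onz(f,u,v,z):
    K,R,t=cam(f); c=-R.T@t; d=R.T@np.linalg.solve(K,[u,v,1.]); return c+d*(z-c[2])/d[2]
def proj(f,P):
    K,R,t=cam(f); return cv2.projectPoints(np.atleast_2d(np.array(P,float)),np.array(f["rvec"]),t,K,None)[0][:,0]
def tri(fs,uvs):
    P=[(lambda K,R,t:K@np.c_[R,t])(*cam(f)) for f in fs]
    X=cv2.triangulatePoints(P[0],P[1],np.array(uvs[0],float).reshape(2,1),np.array(uvs[1],float).reshape(2,1)); return (X[:3]/X[3]).ravel()
def crop(f,x0,y0,x1,y1,s,name):
    c=cv2.resize(f["pixels"][y0:y1,x0:x1,::-1],None,fx=s,fy=s,interpolation=cv2.INTER_CUBIC); cv2.imwrite(name,c)
def pose(x,y,z,yaw,pts):
    c,s=np.cos(yaw),np.sin(yaw); p=np.atleast_2d(pts)
    return p@np.array([[c,s,0],[-s,c,0],[0,0,1]])+[x,y,z]
E
python3 - <<'E'
from bench import robot
from h import *
S=robot.grab_frame("scene");T=robot.grab_frame("top")
pickle.dump(S,open("S.pkl","wb"));pickle.dump(T,open("T.pkl","wb"))
for q in ["stop_face","lane","carton","tray","press","ring_center","index_block","fine_mark","dye_bottle","glue_jar","maul","burnish_block","hammer","tape_roll"]:
    a=robot.spot_point(q,S);b=robot.spot_point(q,T)
    g=lambda l:[((d["position"][1]*640).round(1) if hasattr(d["position"][1],'round') else round(d["position"][1]*640,1),round(d["position"][0]*400,1),round(d["score"],2)) for d in l[:3]]
    ga,gb=g(a),g(b); print(q,ga,gb)
    if ga and gb: print("   ",tri([S,T],[ga[0][:2],gb[0][:2]]).round(4))
crop(T,150,140,390,260,3.3,"pics/t_lane.png")
crop(T,390,100,600,230,3.8,"pics/t_press.png")
crop(S,240,130,460,260,3.6,"pics/s_lane.png")
crop(S,110,250,310,395,4,"pics/s_press.png")
E
```

```text
stop_face [(339.0, 205.8, 0.91)] [(292.5, 193.9, 0.72), (251.4, 127.5, 0.31)]
    [0.5322 0.1074 0.0571]
lane [(383.0, 193.9, 0.83), (355.9, 278.4, 0.73)] [(236.9, 192.1, 0.94)]
    [ 0.5442  0.2688 -0.0115]
carton [(394.1, 177.1, 0.96), (371.3, 136.8, 0.93), (321.4, 131.0, 0.84)] [(221.4, 184.9, 0.97), (232.0, 302.1, 0.9), (168.0, 128.6, 0.67)]
    [0.5524 0.2962 0.0612]
tray [(284.2, 223.6, 0.88)] [(343.7, 225.5, 0.8)]
    [ 0.4548 -0.0317 -0.0041]
press [(211.0, 328.9, 0.65)] [(458.1, 172.1, 0.59)]
    [ 0.6057 -0.3515  0.0052]
ring_center [(229.0, 288.5, 0.67), (324.2, 298.6, 0.36)] [(435.3, 175.2, 0.67)]
    [ 0.5802 -0.2672  0.0922]
index_block [(241.4, 299.6, 0.74)] [(438.9, 155.8, 0.69)]
    [ 0.6295 -0.2654  0.1154]
fine_mark [(234.0, 286.2, 0.43)] [(438.2, 168.0, 0.44), (289.8, 191.4, 0.26)]
    [ 0.5953 -0.2618  0.1256]
dye_bottle [(340.5, 158.9, 0.59)] [(242.5, 256.8, 0.65)]
    [ 0.3638  0.2464 -0.0063]
glue_jar [(355.0, 274.8, 0.74)] [(328.2, 134.1, 0.81)]
    [0.7087 0.0185 0.0204]
maul [(325.6, 295.7, 0.8), (395.4, 177.9, 0.25)] [(357.8, 135.7, 0.82)]
    [ 0.7062 -0.0702  0.0046]
burnish_block [(317.2, 260.5, 0.73), (230.3, 289.8, 0.69)] [(337.8, 172.6, 0.57), (217.4, 184.7, 0.45)]
    [ 0.6031 -0.0183 -0.018 ]
hammer [(419.1, 239.4, 0.81), (233.0, 291.8, 0.56), (328.1, 295.7, 0.46)] [(250.2, 129.2, 0.66)]
    [ 0.7258  0.2393 -0.0024]
tape_roll [(192.4, 251.7, 0.88)] [(439.9, 258.9, 0.78), (326.5, 133.2, 0.28)]
    [ 0.3705 -0.2917 -0.0078]
```

View pics/t_lane.png

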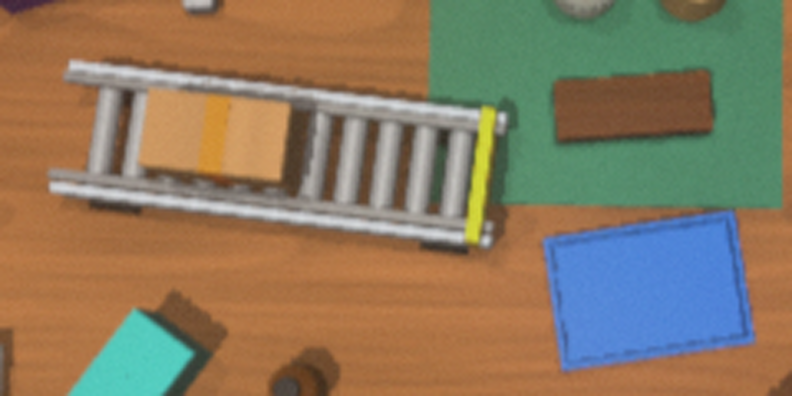

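View pics/t_press.png

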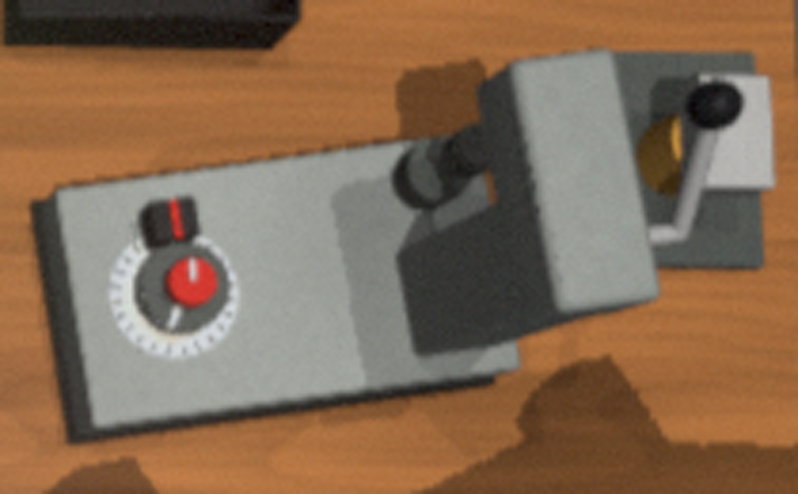

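View pics/s_lane.png

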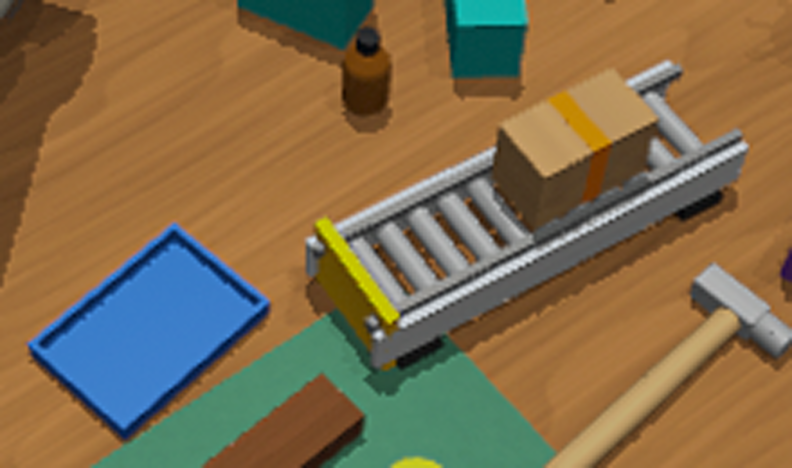

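View pics/s_press.png

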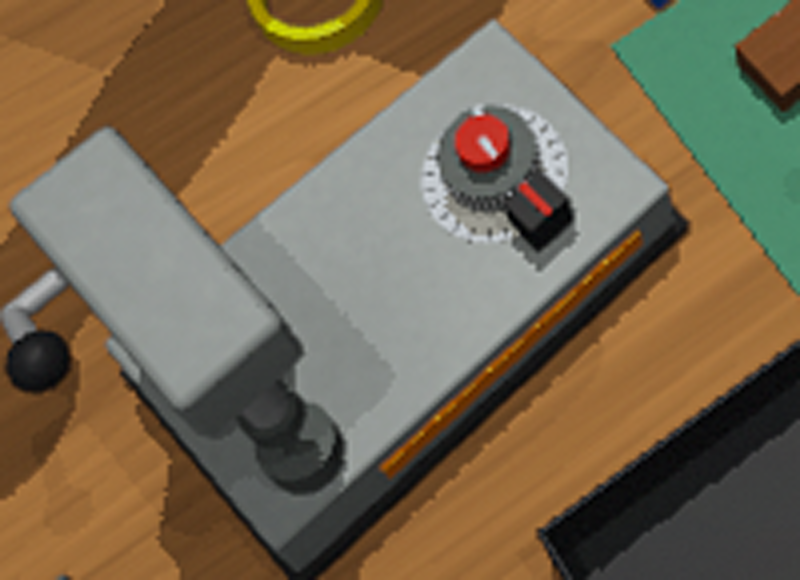

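```bash
cat > fit.py <<'E'
from h import *
from scipy.optimize import least_squares
S=pickle.load(open("S.pkl","rb"));T=pickle.load(open("T.pkl","rb"))
tl=lambda x,y:(150+x/3.3,140+y/3.3); tp=lambda x,y:(390+x/3.8,100+y/3.8)
sl=lambda x,y:(240+x/3.6,130+y/3.6); sp=lambda x,y:(110+x/4,250+y/4)
def fit(name,x0,obs,dim=3):
    def res(p):
        return np.concatenate([(proj(f,pose(p[0],p[1],0,p[2],[m]))[0]-uv) for f,m,uv in obs])
    r=least_squares(res,x0,loss='soft_l1'); print(name,r.x.round(4)); print("  ",res(r.x).reshape(-1,2).round(1).tolist()); return r.x
# world approx: lane y axis: from stop toward carton ; top image left = +y
c=[(.03,-.055),(.03,.055),(-.03,.055),(-.03,-.055)]
cz=.125
fit("carton",[.55,.29,0],[(T,(.03,.055,cz),tl(148,88)),(T,(.03,-.055,cz),tl(292,101)),(T,(-.03,-.055,cz),tl(285,182)),(T,(-.03,.055,cz),tl(140,167)),
 (S,(-.03,.055,cz),sl(612,70)),(S,(.03,.055,cz),sl(658,122)),(S,(.03,-.055,cz),sl(545,178)),(S,(-.03,-.055,cz),sl(498,125))])
fit("tray",[.45,-.03,0],[(T,(.055,.08,.018),tl(543,240)),(T,(.055,-.08,.018),tl(735,211)),(T,(-.055,-.08,.018),tl(754,342)),(T,(-.055,.08,.018),tl(563,370)),
 (S,(-.055,.08,.018),sl(173,227)),(S,(.055,.08,.018),sl(269,302)),(S,(.055,-.08,.018),sl(127,433)),(S,(-.055,-.08,.018),sl(32,345))])
fit("lane",[.54,.27,0],[(T,(.054,-.16,.075),tl(483,107)),(T,(-.054,-.16,.075),tl(467,242)),(T,(.054,.18,.057),tl(70,61)),(T,(-.054,.18,.057),tl(50,193)),
 (S,(-.054,-.16,.075),sl(326,219)),(S,(.054,-.16,.075),sl(399,314)),(S,(-.054,.18,.057),sl(668,64)),(S,(.054,.18,.057),sl(745,141))])
fit("press",[.6,-.35,0],[(T,(.09,.155,.07),tp(57,188)),(T,(-.09,.155,.07),tp(97,430)),(T,(-.09,-.155,.07),tp(520,370)),(S,(-.09,.155,.07),sp(495,20)),(S,(.09,.155,.07),sp(668,188)),(S,(.046,.08,.106),sp(537,198)),(T,(.046,.08,.106),tp(177,217))])
E
python3 fit.py
```

```text
carton [ 0.5564  0.2997 -0.0892]
   [[0.0, -1.0], [-0.6, -0.4], [-1.4, -1.6], [-0.7, -1.6], [-1.9, -0.6], [-1.6, -1.0], [-1.9, 0.1], [-1.6, 0.1]]
tray [ 0.4492 -0.0386  0.1638]
   [[-0.5, -1.6], [-0.8, -1.4], [-0.1, -1.2], [-0.6, -1.0], [-1.2, -1.2], [-1.3, -0.2], [-2.6, -0.8], [-2.9, -0.3]]
lane [ 0.5514  0.2633 -0.1028]
   [[-0.6, -0.7], [-0.9, -1.1], [-0.6, -0.3], [-0.7, -0.7], [-2.0, -1.0], [-1.5, 0.6], [-2.3, -1.5], [-1.1, 1.3]]
press [ 0.5954 -0.35    0.1567]
   [[-2.7, -2.4], [-2.2, 0.8], [3.6, 0.1], [-2.7, -3.3], [1.2, 0.1], [-3.0, 0.9], [-0.1, -0.6]]
```

```bash
cat >> h.py <<'E'
from scipy.spatial.transform import Rotation as Ro
def toolR(rpy): return Ro.from_euler('xyz',rpy)
def move(st,p,yaw):
    R=toolR(st["tool_rot"]); d=R.inv().apply(np.array(p)-st["ee_pos"])/0.3
    Rt=Ro.from_euler('xyz',[np.pi,0,yaw]); rv=(R.inv()*Rt).as_rotvec()/(2*np.pi)
    return d.round(4).tolist(),rv.round(4).tolist()
E
python3 - <<'E'
from h import *
from bench import robot
W=pickle.load(open("wrist0.pkl","rb")); st=robot.state()
K,R,t=cam(W); c=-R.T@t; Rt=toolR(st["tool_rot"])
print("cam in tool",Rt.inv().apply(c-st["ee_pos"]).round(4),"axes\n",(Rt.inv().as_matrix()@R.T).round(3))
S=pickle.load(open("S.pkl","rb"));T=pickle.load(open("T.pkl","rb"))
tp=lambda x,y:(390+x/3.8-.37,100+y/3.8-.37);sp=lambda x,y:(110+x/4-.37,250+y/4-.37)
# red knob top centre
print("knob top",tri([S,T],[sp(482,140),tp(192,283)]), onz(T,*tp(192,283),.123),onz(S,*sp(482,140),.123))
print("idx line mid",tri([S,T],[sp(536,199),tp(178,218)]), onz(T,*tp(178,218),.106),onz(S,*sp(536,199),.106))
print(st["t"]); print(move(st,[.52,-.30,.58],-2.2), move(st,[.3,-.5,.58],-2.822))
E
```

```text
cam in tool [ 0.0801 -0.0001  0.021 ] axes
 [[-0.001 -0.956 -0.293]
 [ 1.    -0.001  0.003]
 [-0.003 -0.293  0.956]]
knob top [ 0.58187194 -0.26729195  0.11777028] [ 0.57964682 -0.26821834  0.123     ] [ 0.58574824 -0.26583822  0.123     ]
idx line mid [ 0.62838459 -0.26056865  0.10738969] [ 0.62703783 -0.26379036  0.106     ] [ 0.62950394 -0.25791174  0.106     ]
1.65
([-1.331, 0.589, -0.5841], [-0.0, 0.0, -0.099]) ([-0.4252, 0.1867, -0.5841], [-0.0, 0.0, 0.0])
```

{"api": "servo_tool", "payload": {"series": [{"offset": [-0.1,0.05,-0.58],"delta_rot": [0,0,0]},{"offset": [-0.1,0.05,-0.58],"delta_rot": [0,0,0]},{"offset": [-0.1,0.05,-0.58],"delta_rot": [0,0,0]},{"offset": [-1,0.5,-0.58],"delta_rot": [0,0,-0.08]},{"offset": [-1,0.5,-0.58],"delta_rot": [0,0,-0.08]},{"offset": [-1,0.5,-0.58],"delta_rot": [0,0,-0.08]},{"offset": [-1,0.5,-0.58],"delta_rot": [0,0,-0.08]},{"offset": [-1,0.5,-0.58],"delta_rot": [0,0,-0.08]}], "claw": 0}}

```text
t: 2.65
ee_pos: [0.4353, -0.3547, 0.579]
tool_rot: [-3.141, 0.0, -2.318]
force: [0.3, 0.2, 0.9]
finger_gap: 0.0872
```

Run:
```python
from h import *
from bench import robot
st=robot.state(); print(st["t"],st["joint_pos"].round(3),st["ee_pos"],st["tool_rot"])
print(move(st,[.580,-.268,.45],-2.2))
```

```text
2.65 [-0.395  0.208  0.184 -0.    -1.546 -0.352] [ 0.43532929 -0.35465632  0.57901582] [-3.14103532e+00  2.55833084e-04 -2.31812068e+00]
([-0.5395, -0.1572, 0.4303], [-0.0001, 0.0, -0.0188])
```

{"api": "servo_tool", "payload": {"series": [{"offset": [-0.54,-0.157,0.1],"delta_rot": [0,0,-0.019]},{"offset": [-0.54,-0.157,0.43],"delta_rot": [0,0,-0.019]},{"offset": [-0.54,-0.157,0.43],"delta_rot": [0,0,-0.019]},{"offset": [-0.54,-0.157,0.43],"delta_rot": [0,0,-0.019]},{"offset": [-0.54,-0.157,0.43],"delta_rot": [0,0,-0.019]},{"offset": [-0.54,-0.157,0.43],"delta_rot": [0,0,-0.019]}]}}

```text
t: 3.4
ee_pos: [0.5787, -0.2703, 0.451]
tool_rot: [-3.14, -0.0, -2.2]
force: [-0.4, 0.1, 0.9]
finger_gap: 0.0868
```

Run:
```python
from h import *
from bench import robot
st=robot.state(); print(st["t"],st["joint_pos"].round(3),st["ee_pos"],st["tool_rot"])
W=robot.grab_frame("wrist"); pickle.dump(W,open("W1.pkl","wb"))
cv2.imwrite("pics/w1.png",W["pixels"][:,:,::-1])
print(proj(W,[[.581,-.2675,.123],[.628,-.2605,.106],[.581,-.2675,.104]]))
```

```text
3.4 [-1.840e-01  3.830e-01  1.200e-01  1.000e-03 -1.306e+00 -4.450e-01] [ 0.57873412 -0.2702818   0.45098858] [-3.13982496e+00 -3.92150109e-05 -2.19977613e+00]
[[316.58201402 191.05691235]
 [287.8079934  214.54121412]
 [316.56173186 186.71771715]]
```

View pics/w1.png

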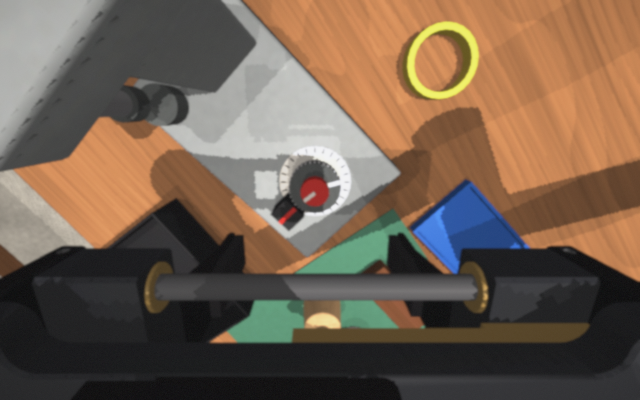

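Run:
```python
from h import *
W=pickle.load(open("W1.pkl","rb")); crop(W,260,135,370,240,7,"pics/w1c.png")
```

```text
(no output)
```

View pics/w1c.png

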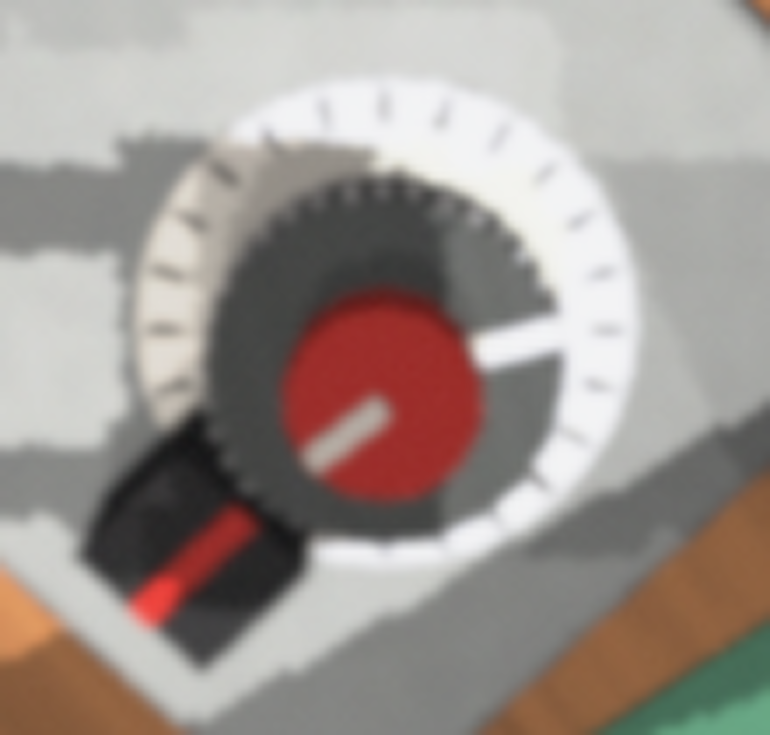

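Run:
```python
from h import *
W=pickle.load(open("W1.pkl","rb")); k=lambda x,y:(260+x/7-.43,135+y/7-.43)
P=lambda x,y,z:onz(W,*k(x,y),z)
c=P(385,357,.104);kn=P(383,397,.123);
print("ring c",c,"knob",kn,"scale edge", np.linalg.norm(P(207,357,.104)-P(563,357,.104)),np.linalg.norm(P(385,178,.104)-P(385,535,.104)))
a,b=P(255,520,.106),P(143,610,.106); print("blk",a,b,"mid",(a+b)/2)
dirb=np.arctan2(*(b-a)[1::-1]); dc=np.arctan2(*((a+b)/2-c)[1::-1]); print("press yaw",dirb,dc,np.linalg.norm(((a+b)/2-c)[:2]))
w1,w2=P(478,352,.104),P(562,331,.104); l1=np.arctan2(*(w2-w1)[1::-1]);l2=np.arctan2(*(w2-c)[1::-1]);print("line",l1,l2,np.linalg.norm((w2-c)[:2]))
# dial scale circle on deck
d=P(387,322,.0705);print("scale disc",d)
m1,m2=P(385,410,.123),P(312,462,.123);print("fine",m1,m2,np.arctan2(*(m2-kn)[1::-1]))
```

```text
ring c [ 0.5820521 -0.2699496  0.104    ] knob [ 0.58317623 -0.26876592  0.123     ] scale edge 0.05850944743151482 0.06046991196596357
blk [ 0.61591295 -0.26045533  0.106     ] [ 0.64103492 -0.25879429  0.106     ] mid [ 0.62847393 -0.25962481  0.106     ]
press yaw 0.06602296728135981 0.21885000689979175 0.04755615303328952
line 2.7651501361220223 2.6626777736557736 0.029311691087637256
scale disc [ 0.58306102 -0.26825954  0.0705    ]
fine [ 0.5841636  -0.26688523  0.123     ] [ 0.59845126 -0.2667825   0.123     ] 0.12912477431651634
```

Run:
```python
from h import *
from bench import robot
st=robot.state(); print(st["t"],st["ee_pos"]);print(move(st,[.5827,-.269,.259],-2.22))
```

```text
3.45 [ 0.57845113 -0.27047697  0.4516376 ]
([-0.0119, -0.0067, 0.6422], [-0.0005, 0.0001, 0.0031])
```

{"api": "servo_tool", "payload": {"series": [{"offset": [-0.012,-0.007,0.2],"delta_rot": [0,0,0.003]},{"offset": [-0.012,-0.007,0.4],"delta_rot": [0,0,0.003]},{"offset": [-0.012,-0.007,0.4],"delta_rot": [0,0,0.003]},{"offset": [-0.012,-0.007,0.4],"delta_rot": [0,0,0.003]}]}}

```text
t: 3.95
ee_pos: [0.5834, -0.2691, 0.3335]
tool_rot: [-3.136, 0.001, -2.218]
force: [-0.3, 0.2, -0.0]
finger_gap: 0.087
```

Run:
```python
from h import *
from bench import robot
st=robot.state(); print(st["t"],st["joint_velocities"].round(4),st["ee_pos"],st["tool_rot"])
W=robot.grab_frame("wrist"); pickle.dump(W,open("W2.pkl","wb"))
cv2.imwrite("pics/w2.png",W["pixels"][:,:,::-1])
print(proj(W,[[.5827,-.269,.123],[.628,-.2605,.106],[.5827,-.269,.104]]))
st=robot.state(); print(st["t"],st["joint_velocities"].round(4),st["ee_pos"]);print(move(st,[.5827,-.269,.259],-2.22))
```

```text
3.95 [ 0.0036 -0.021   0.0229 -0.0046  0.0063  0.0001] [ 0.58344847 -0.26912855  0.33352896] [-3.13560572e+00  1.16547971e-03 -2.21846343e+00]
[[319.26997305 229.31998673]
 [279.88699899 260.78380915]
 [319.12428738 219.64414853]]
4.0 [ 0.0037 -0.0089  0.001  -0.0108  0.007  -0.0001] [ 0.583597  -0.2689821  0.3340793]
([0.0024, 0.0041, 0.2502], [-0.0011, 0.0003, 0.0003])
```

View pics/w2.png

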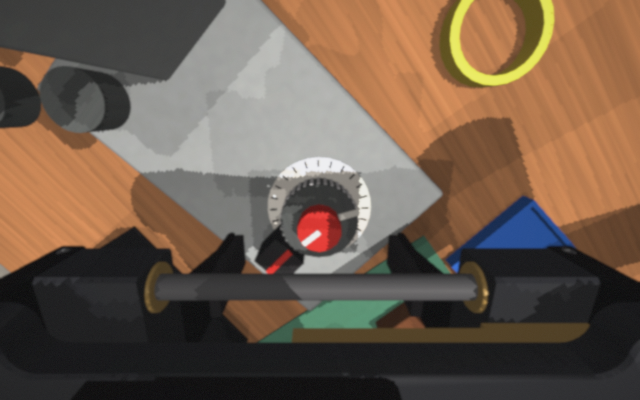

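Run:
```python
from h import *
W=pickle.load(open("W2.pkl","rb")); crop(W,250,145,390,285,5,"pics/w2c.png")
```

```text
(no output)
```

View pics/w2c.png

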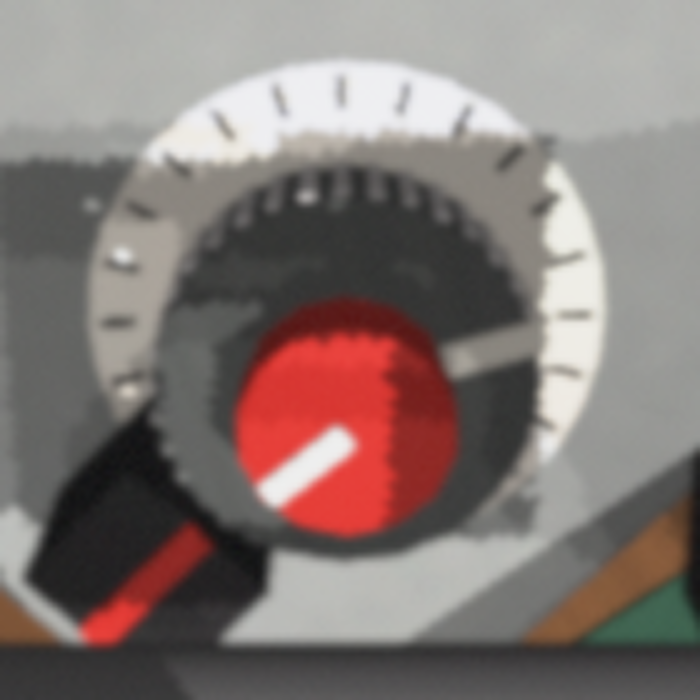

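Run:
```python
from h import *
W=pickle.load(open("W2.pkl","rb")); k=lambda x,y:(250+x/5-.4,145+y/5-.4)
P=lambda x,y,z:onz(W,*k(x,y),z)
print(P(347,365,.104),np.linalg.norm(P(155,365,.104)-P(540,365,.104)),"knob",P(347,425,.123)); c=P(347,365,.104)
b=P(345,557,.104);print("bottom edge dist",np.linalg.norm(b-c))
a,b=P(208,538,.106),P(90,640,.106);print(np.arctan2(*(b-a)[1::-1]),np.arctan2(*(b-c)[1::-1]))
w1,w2=P(448,363,.104),P(537,337,.104);print(np.arctan2(*(w2-w1)[1::-1]),np.arctan2(*(w2-c)[1::-1]))
m1,m2=P(350,440,.123),P(268,494,.123);kn=P(347,418,.123);print("fine",m2,np.arctan2(*(m2-m1)[1::-1]))
```

```text
[ 0.58177545 -0.27038736  0.104     ] 0.05869322203543207 knob [ 0.5829789  -0.26894442  0.123     ]
bottom edge dist 0.03254009911169289
0.104854435249067 0.19755378398442996
2.7993772575353493 2.651449639367608
fine [ 0.59836335 -0.26723239  0.123     ] -0.025495342138828193
```

{"api": "servo_tool", "payload": {"series": [{"offset": [0.003,0.004,0.1],"delta_rot": [-0.001,0,0]},{"offset": [0.003,0.005,0.2],"delta_rot": [-0.001,0,0]},{"offset": [0.003,0.005,0.25],"delta_rot": [-0.001,0,0]},{"offset": [0.003,0.005,0.25],"delta_rot": [-0.001,0,0]}]}}

```text
t: 4.5
ee_pos: [0.5814, -0.2682, 0.2557]
tool_rot: [3.137, 0.0, -2.218]
force: [-0.4, -0.4, 0.5]
finger_gap: 0.0874
```

Run:
```python
from h import *
from bench import robot
W=robot.grab_frame("wrist"); pickle.dump(W,open("W3.pkl","wb"))
cv2.imwrite("pics/w3.png",W["pixels"][:,:,::-1])
st=robot.state(); print(st["t"],st["ee_pos"],st["tool_rot"]);print(move(st,[.5825,-.2695,.259],-2.22))
```

```text
4.55 [ 0.58165359 -0.26831495  0.25642469] [ 3.13798292e+00  6.24681493e-04 -2.21817173e+00]
([0.0014, -0.0046, -0.0086], [0.0006, 0.0001, 0.0003])
```

View pics/w3.png

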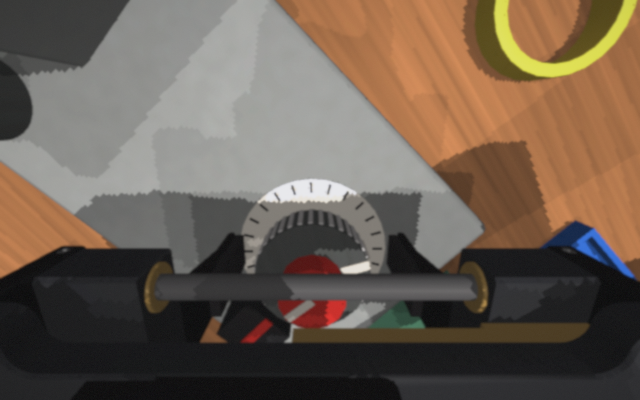

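{"api": "servo_tool", "payload": {"series": [{"offset": [0.001,-0.005,-0.006],"delta_rot": [0.0005,0,0]},{"offset": [0.001,-0.005,-0.006],"delta_rot": [0.0005,0,0]},{"offset": [0.001,-0.005,-0.006],"delta_rot": [0.0005,0,0]},{"offset": [0.001,-0.005,-0.006],"delta_rot": [0.0005,0,0]}], "claw": 0.6, "squeeze": 20}}

```text
t: 5.05
ee_pos: [0.5823, -0.2694, 0.257]
tool_rot: [3.14, 0.0, -2.219]
force: [1.6, -1.4, 0.3]
finger_gap: 0.0595
```

{"api": "servo_tool", "payload": {"series": [{"offset": [0,0,0],"delta_rot": [0,0,0.02]},{"offset": [0,0,0],"delta_rot": [0,0,0.04]},{"offset": [0,0,0],"delta_rot": [0,0,0.06]},{"offset": [0,0,0],"delta_rot": [0,0,0.08]},{"offset": [0,0,0],"delta_rot": [0,0,0.1]},{"offset": [0,0,0],"delta_rot": [0,0,0.12]},{"offset": [0,0,0],"delta_rot": [0,0,0.14]},{"offset": [0,0,0],"delta_rot": [0,0,0.16]},{"offset": [0,0,0],"delta_rot": [0,0,0.18]},{"offset": [0,0,0],"delta_rot": [0,0,0.2]},{"offset": [0,0,0],"delta_rot": [0,0,0.208]},{"offset": [0,0,0],"delta_rot": [0,0,0.208]},{"offset": [0,0,0],"delta_rot": [0,0,0.208]}]}}

```text
t: 6.68
ee_pos: [0.582, -0.2677, 0.2569]
tool_rot: [3.139, -0.004, 2.758]
force: [0.2, 6.7, 3.5]
finger_gap: 0.0595
```

Run:
```python
from h import *
from bench import robot
st=robot.state(); print(st["t"],st["joint_pos"].round(3),st["ee_pos"],st["tool_rot"],st["wrist_torque"].round(3))
W=robot.grab_frame("wrist"); pickle.dump(W,open("W4.pkl","wb")); T=robot.grab_frame("top")
a=W["pixels"][170:350,200:430,::-1];b=T["pixels"][140:200,400:480,::-1]
cv2.imwrite("pics/w4.png",np.vstack([cv2.resize(a,(640,400)),cv2.resize(b,(266,200)).repeat(1,0) if 0 else cv2.copyMakeBorder(cv2.resize(b,(260,195)),0,0,0,380,0)]))
```

```text
6.675 [-0.18   0.542 -0.13  -0.004 -0.902 -1.772] [ 0.5820145  -0.26774722  0.25694432] [ 3.13888455 -0.00410916  2.75767802] [ 1.82   0.14  -0.056]
```

View pics/w4.png

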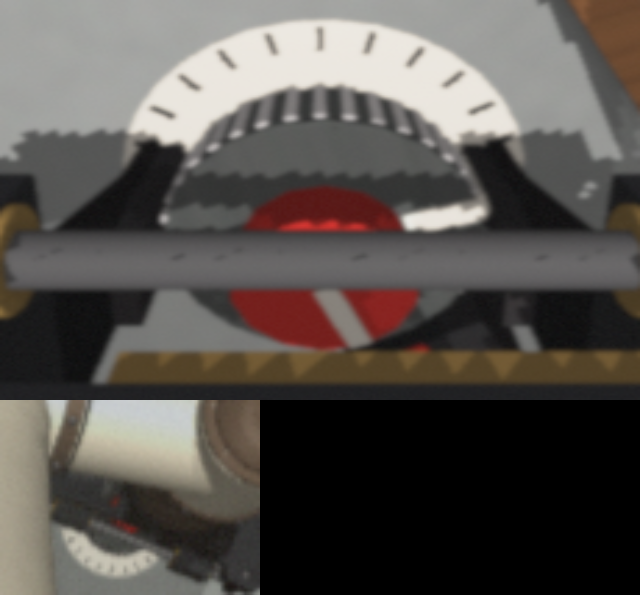

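{"api": "servo_tool", "payload": {"series": [{"offset": [0,0,0],"delta_rot": [0,0,0]},{"offset": [0,0,0],"delta_rot": [0,0,0]},{"offset": [0,0,0],"delta_rot": [0,0,0]},{"offset": [0,0,-0.1],"delta_rot": [0,0,-0.02]},{"offset": [0,0,-0.25],"delta_rot": [0,0,-0.05]},{"offset": [0,0,-0.25],"delta_rot": [0,0,-0.08]},{"offset": [0,0,-0.25],"delta_rot": [0,0,-0.11]},{"offset": [0,0,-0.25],"delta_rot": [0,0,-0.14]},{"offset": [0,0,-0.25],"delta_rot": [0,0,-0.17]},{"offset": [0,0,-0.25],"delta_rot": [0,0,-0.199]},{"offset": [0,0,-0.25],"delta_rot": [0,0,-0.199]},{"offset": [0,0,-0.25],"delta_rot": [0,0,-0.199]},{"offset": [0,0,-0.25],"delta_rot": [0,0,-0.199]}], "claw": 0}}

```text
t: 8.4
ee_pos: [0.5821, -0.2694, 0.3315]
tool_rot: [3.138, -0.0, -2.277]
force: [-0.3, -0.0, -0.1]
finger_gap: 0.0866
```

Run:
```python
from h import *
from bench import robot
st=robot.state(); print(st["t"],st["ee_pos"],st["tool_rot"])
W=robot.grab_frame("wrist"); pickle.dump(W,open("W5.pkl","wb")); crop(W,250,145,390,285,5,"pics/w5c.png")
print(move(robot.state(),[.5825,-.2695,.258],-2.28))
```

```text
8.4 [ 0.58213391 -0.26941185  0.33146696] [ 3.13833723e+00 -2.34452942e-04 -2.27675910e+00]
([-0.0006, -0.002, 0.245], [0.0005, -0.0, 0.0006])
```

View pics/w5c.png

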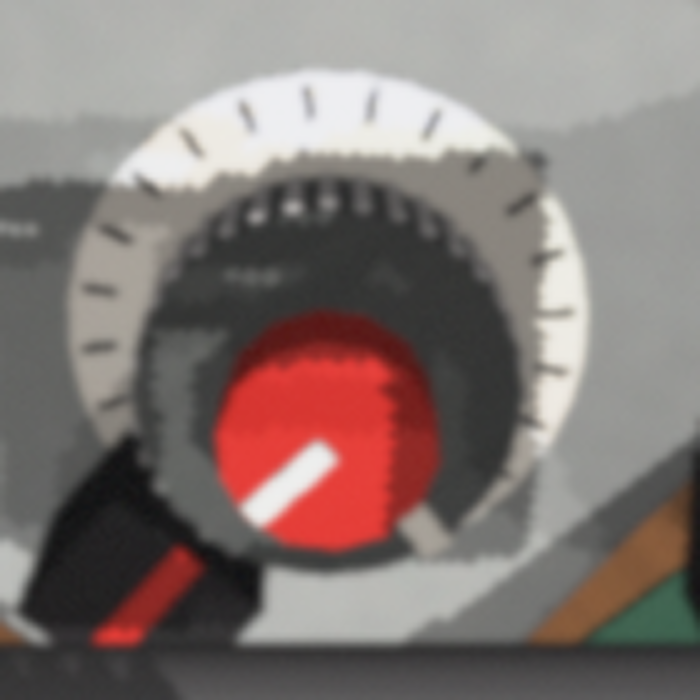

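Run:
```python
from h import *
W=pickle.load(open("W5.pkl","rb")); k=lambda x,y:(250+x/5-.4,145+y/5-.4)
P=lambda x,y,z:onz(W,*k(x,y),z)
an=lambda v:np.arctan2(v[1],v[0])
c=P(328,384,.104); print(c,"knob",P(328,432,.123))
for cc in (c,np.array([.5825,-.2695,.104])):
  a,b=P(190,555,.106),P(110,638,.106);w1,w2=P(407,514,.104),P(442,549,.104)
  print("block",an(b-a),an(a-cc),an(b-cc),"line",an(w2-w1),an(w2-cc),an(w1-cc),np.linalg.norm((w2-cc)[:2]))
print("fine",an(P(255,519,.123)-P(328,450,.123)),P(255,519,.123))
```

```text
[ 0.58226382 -0.26951679  0.104     ] knob [ 0.58215376 -0.26969932  0.123     ]
block 0.13297142599918524 0.20378096141794091 0.17838354637786025 line 1.6097143534686789 1.4371480305629232 1.380337087061411 0.033044947787773636
block 0.13297142599918524 0.20468093079872732 0.17884992927937476 line 1.6097143534686789 1.4441738335347782 1.3895247245491775 0.03299765012940416
fine 0.09054072159181338 [ 0.59867818 -0.26629294  0.123     ]
```

{"api": "servo_tool", "payload": {"series": [{"offset": [-0.001,-0.001,0.12],"delta_rot": [0.0005,0,0]},{"offset": [-0.001,-0.001,0.245],"delta_rot": [0.0005,0,0]},{"offset": [-0.001,-0.001,0.245],"delta_rot": [0.0005,0,0]},{"offset": [-0.001,-0.001,0.245],"delta_rot": [0.0005,0,0]}]}}

```text
t: 8.95
ee_pos: [0.5828, -0.2693, 0.2591]
tool_rot: [-3.141, -0.0, -2.275]
force: [0.3, -1.0, 0.1]
finger_gap: 0.0871
```

{"api": "servo_tool", "payload": {"series": [{"offset": [0,0,0],"delta_rot": [0,0,0]},{"offset": [0,0,0],"delta_rot": [0,0,0]},{"offset": [0,0,0],"delta_rot": [0,0,0]},{"offset": [0,0,0],"delta_rot": [0,0,0.02]},{"offset": [0,0,0],"delta_rot": [0,0,0.04]},{"offset": [0,0,0],"delta_rot": [0,0,0.06]},{"offset": [0,0,0],"delta_rot": [0,0,0.08]},{"offset": [0,0,0],"delta_rot": [0,0,0.1]},{"offset": [0,0,0],"delta_rot": [0,0,0.12]},{"offset": [0,0,0],"delta_rot": [0,0,0.14]},{"offset": [0,0,0],"delta_rot": [0,0,0.16]},{"offset": [0,0,0],"delta_rot": [0,0,0.18]},{"offset": [0,0,0],"delta_rot": [0,0,0.196]},{"offset": [0,0,0],"delta_rot": [0,0,0.196]},{"offset": [0,0,0],"delta_rot": [0,0,0.196]}], "claw": 0.6, "squeeze": 20}}

```text
t: 10.82
ee_pos: [0.5819, -0.2676, 0.2584]
tool_rot: [3.14, -0.003, 2.776]
force: [-2.4, 6.9, 4.4]
finger_gap: 0.0594
```

{"api": "servo_tool", "payload": {"series": [{"offset": [0,0,0],"delta_rot": [0,0,0]},{"offset": [0,0,0],"delta_rot": [0,0,0]},{"offset": [0,0,0],"delta_rot": [0,0,0]},{"offset": [0,0,-0.12],"delta_rot": [0,0,0]},{"offset": [0,0,-0.25],"delta_rot": [0,0,0]},{"offset": [0,0,-0.4],"delta_rot": [0,0,0]},{"offset": [0,0,-0.4],"delta_rot": [0,0,0]},{"offset": [0,0,-0.4],"delta_rot": [0,0,0]},{"offset": [0,0,-0.4],"delta_rot": [0,0,0]}], "claw": 0}}

```text
t: 11.95
ee_pos: [0.5821, -0.2692, 0.3763]
tool_rot: [-3.141, -0.003, 2.776]
force: [1.0, 0.2, -0.1]
finger_gap: 0.0871
```

Run:
```python
from h import *
from bench import robot
st=robot.state(); print(st["t"],st["ee_pos"],st["tool_rot"])
W=robot.grab_frame("wrist"); pickle.dump(W,open("W6.pkl","wb")); crop(W,250,140,390,280,5,"pics/w6c.png")
```

```text
11.95 [ 0.58212297 -0.2691604   0.37630092] [-3.14116236 -0.00325394  2.77620293]
```

View pics/w6c.png

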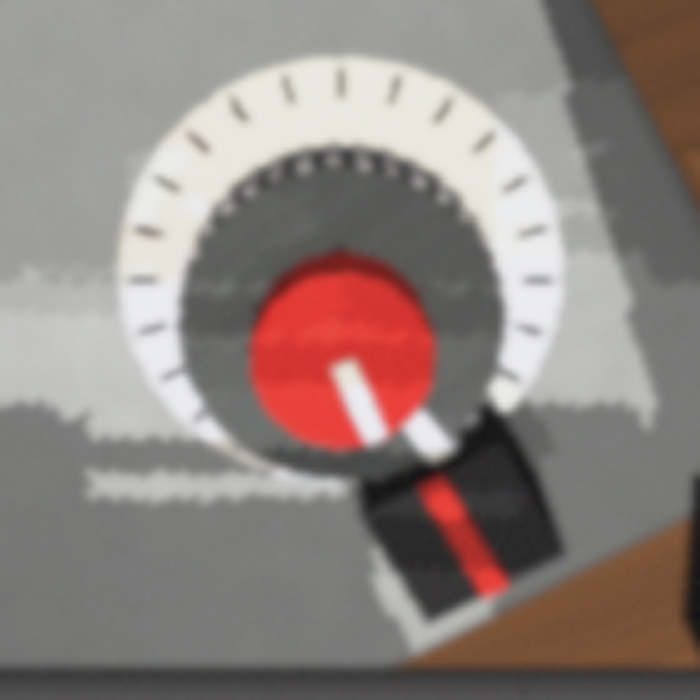

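Run:
```python
from h import *
W=pickle.load(open("W6.pkl","rb")); k=lambda x,y:(250+x/5-.4,140+y/5-.4)
P=lambda x,y,z:onz(W,*k(x,y),z)
an=lambda v:np.arctan2(v[1],v[0])
c=P(341,313,.104); print(c,"knob",P(343,352,.123),"diam",np.linalg.norm(P(181,313,.104)-P(502,313,.104)))
for cc in (c,np.array([.5825,-.2695,.104])):
  a,b=P(434,480,.106),P(495,588,.106);w1,w2=P(411,415,.104),P(442,454,.104)
  print("block",an(b-a),an(a-cc),an(b-cc),"line",an(w2-w1),an(w2-cc),an(w1-cc),np.linalg.norm((w2-cc)[:2]))
print("fine",an(P(375,440,.123)-P(342,365,.123)),P(375,440,.123))
```

```text
[ 0.58099061 -0.26644715  0.104     ] knob [ 0.58199384 -0.26662109  0.123     ] diam 0.05796493483990923
block 0.1303103690886467 0.13228306951505114 0.1314718766980803 line 0.2834659534302715 0.23561509833545274 0.21584989569247096 0.033300942917152514
block 0.1303103690886467 0.22383225020011147 0.18478021829607205 line 0.2834659534302715 0.33729917578402846 0.36009617331711186 0.03271489774248022
fine 0.030105610641426965 [ 0.59884361 -0.2671578   0.123     ]
```

Run:
```python
from h import *
from bench import robot
print(move(robot.state(),[.5832,-.268,.258],2.776))
```

```text
([-0.0028, 0.005, 0.3946], [-0.0001, -0.0005, 0.0])
```

{"api": "servo_tool", "payload": {"series": [{"offset": [-0.003,0.005,0.15],"delta_rot": [0,-0.0005,0]},{"offset": [-0.003,0.005,0.3],"delta_rot": [0,-0.0005,0]},{"offset": [-0.003,0.005,0.394],"delta_rot": [0,-0.0005,0]},{"offset": [-0.003,0.005,0.394],"delta_rot": [0,-0.0005,0]},{"offset": [-0.003,0.005,0.394],"delta_rot": [0,-0.0005,0]}]}}

```text
t: 12.62
ee_pos: [0.5842, -0.2682, 0.2606]
tool_rot: [-3.141, 0.004, 2.777]
force: [0.9, 0.3, 0.9]
finger_gap: 0.0869
```

{"api": "servo_tool", "payload": {"series": [{"offset": [0,0,0],"delta_rot": [0,0,0]},{"offset": [0,0,0],"delta_rot": [0,0,0]},{"offset": [0,0,0],"delta_rot": [0,0,0]},{"offset": [0,0,0],"delta_rot": [0,0,0.01]},{"offset": [0,0,0],"delta_rot": [0,0,0.02]},{"offset": [0,0,0],"delta_rot": [0,0,0.02]},{"offset": [0,0,0],"delta_rot": [0,0,0.02]}], "claw": 0.6, "squeeze": 20}}

```text
t: 13.5
ee_pos: [0.5838, -0.268, 0.2603]
tool_rot: [3.141, 0.003, 2.652]
force: [-1.3, 1.7, 2.6]
finger_gap: 0.0594
```

{"api": "servo_tool", "payload": {"series": [{"offset": [0,0,0],"delta_rot": [0,0,0]},{"offset": [0,0,0],"delta_rot": [0,0,0]},{"offset": [0,0,0],"delta_rot": [0,0,0]},{"offset": [0,0,-0.12],"delta_rot": [0,0,0]},{"offset": [0,0,-0.25],"delta_rot": [0,0,0]},{"offset": [0,0,-0.4],"delta_rot": [0,0,0]},{"offset": [0,0,-0.4],"delta_rot": [0,0,0]},{"offset": [0,0,-0.4],"delta_rot": [0,0,0]},{"offset": [0,0,-0.4],"delta_rot": [0,0,0]}], "claw": 0}}

```text
t: 14.62
ee_pos: [0.5832, -0.2679, 0.3781]
tool_rot: [-3.141, -0.0, 2.651]
force: [-0.6, 0.3, 0.5]
finger_gap: 0.087
```

Run:
```python
from h import *
from bench import robot
st=robot.state(); print(st["t"],st["ee_pos"],st["tool_rot"])
W=robot.grab_frame("wrist"); pickle.dump(W,open("W7.pkl","wb")); crop(W,250,140,390,280,5,"pics/w7c.png")
```

```text
14.625 [ 0.58316634 -0.26787322  0.3780518 ] [-3.14115256e+00 -1.29495605e-04  2.65070658e+00]
```

View pics/w7c.png

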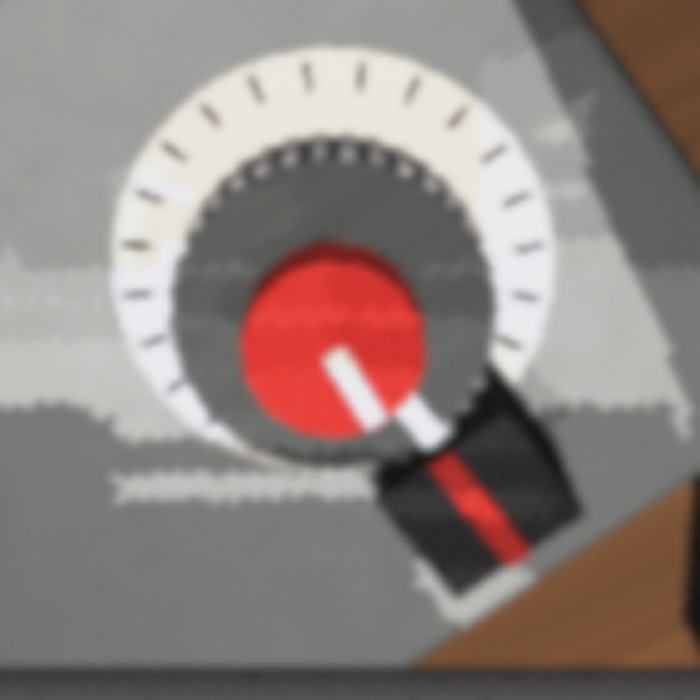

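Run:
```python
from h import *
W=pickle.load(open("W7.pkl","rb")); k=lambda x,y:(250+x/5-.4,140+y/5-.4)
P=lambda x,y,z:onz(W,*k(x,y),z)
an=lambda v:np.arctan2(v[1],v[0])
c=P(333,304,.104); print(c,"knob",P(334,343,.123))
for cc in (c,np.array([.583,-.268,.104])):
  a,b=P(440,462,.106),P(517,558,.106);w1,w2=P(405,404,.104),P(436,443,.104)
  print("block",an(b-a),an(a-cc),an(b-cc),"line",an(w2-w1),an(w2-cc),an(w1-cc))
print("fine",P(375,424,.123))
# segment colours precisely
im=W["pixels"][140:280,250:390].astype(int)
r=(im[...,0]-im[...,1:].max(2))>50
n,l,s,ce=cv2.connectedComponentsWithStats(r.astype(np.uint8)); print(s.tolist(),ce.round(2).tolist())
w=(im.min(2)>185); n,l,s,ce=cv2.connectedComponentsWithStats(w.astype(np.uint8)); print([(a,b) for a,b in zip(s.tolist(),ce.round(2).tolist()) if a[4]>8])
```

```text
[ 0.58142904 -0.26605599  0.104     ] knob [ 0.58245578 -0.26646131  0.123     ]
block 0.16069109832655787 0.09270494222290888 0.12039326064421466 line 0.15787750250608498 0.12538403438507695 0.11189189276679404
block 0.16069109832655787 0.15248875618858848 0.1559035661360247 line 0.15787750250608498 0.19170765588847521 0.2065385675360134
fine [ 0.59876247 -0.26716687  0.123     ]
[[0, 0, 140, 140, 18353], [48, 49, 37, 39, 1068], [86, 90, 20, 23, 179]] [[69.47, 69.32], [65.65, 67.34], [95.32, 101.16]]
[([0, 0, 140, 140, 16485], [70.99, 73.65]), ([0, 9, 122, 80, 2888], [61.1, 44.75]), ([66, 71, 11, 14, 69], [70.84, 77.62]), ([116, 76, 7, 3, 12], [119.42, 77.25]), ([80, 80, 9, 9, 50], [83.8, 84.04]), ([64, 95, 8, 3, 20], [67.4, 96.2]), ([27, 96, 30, 2, 51], [42.08, 96.57])]
```

{"api": "servo_tool", "payload": {"series": [{"offset": [0.1,0.15,-0.1],"delta_rot": [0,0,-0.03]},{"offset": [0.2,0.35,-0.24],"delta_rot": [0,0,-0.06]},{"offset": [0.35,0.56,-0.24],"delta_rot": [0,0,-0.09]},{"offset": [0.47,0.76,-0.24],"delta_rot": [0,0,-0.12]},{"offset": [0.58,0.96,-0.24],"delta_rot": [0,0,-0.15]},{"offset": [0.58,0.96,-0.24],"delta_rot": [0,0,-0.18]},{"offset": [0.58,0.96,-0.24],"delta_rot": [0,0,-0.18]}]}}

```text
t: 15.55
ee_pos: [0.5654, 0.0709, 0.4503]
tool_rot: [-3.14, -0.0, -2.497]
force: [0.6, -0.2, -0.3]
finger_gap: 0.0869
```

Run:
```python
from h import *
from bench import robot
st=robot.state(); print(st["t"],st["joint_pos"].round(3),st["ee_pos"],st["tool_rot"])
print(move(st,[.55,.28,.43],-1.668))
```

```text
15.55 [ 0.409  0.262 -0.057  0.002 -1.252 -1.336] [0.56542708 0.07086639 0.45034923] [-3.13951310e+00 -3.73720510e-05 -2.49660219e+00]
([-0.378, 0.5881, 0.0666], [-0.0003, -0.0001, -0.1319])
```

{"api": "servo_tool", "payload": {"series": [{"offset": [-0.1,0.16,0.02],"delta_rot": [0,0,-0.028]},{"offset": [-0.22,0.34,0.06],"delta_rot": [0,0,-0.056]},{"offset": [-0.32,0.5,0.066],"delta_rot": [0,0,-0.084]},{"offset": [-0.378,0.588,0.066],"delta_rot": [0,0,-0.112]},{"offset": [-0.378,0.588,0.066],"delta_rot": [0,0,-0.132]},{"offset": [-0.378,0.588,0.066],"delta_rot": [0,0,-0.132]},{"offset": [-0.378,0.588,0.066],"delta_rot": [0,0,-0.132]}]}}

```text
t: 16.42
ee_pos: [0.5515, 0.2764, 0.4309]
tool_rot: [-3.139, -0.002, -1.676]
force: [-0.3, 0.4, 1.0]
finger_gap: 0.0869
```

Run:
```python
from h import *
from bench import robot
st=robot.state(); print(st["t"],st["joint_pos"].round(3),st["ee_pos"],st["tool_rot"])
W=robot.grab_frame("wrist"); pickle.dump(W,open("W8.pkl","wb")); cv2.imwrite("pics/w8.png",W["pixels"][:,:,::-1])
T=robot.grab_frame("top"); pickle.dump(T,open("T8.pkl","wb")); crop(T,400,130,470,210,6,"pics/t8.png")
```

```text
16.425 [ 0.727  0.355  0.027  0.003 -1.243 -0.833] [0.55145904 0.27641613 0.43089186] [-3.13919346e+00 -1.65521457e-03 -1.67554807e+00]
```

View pics/w8.png

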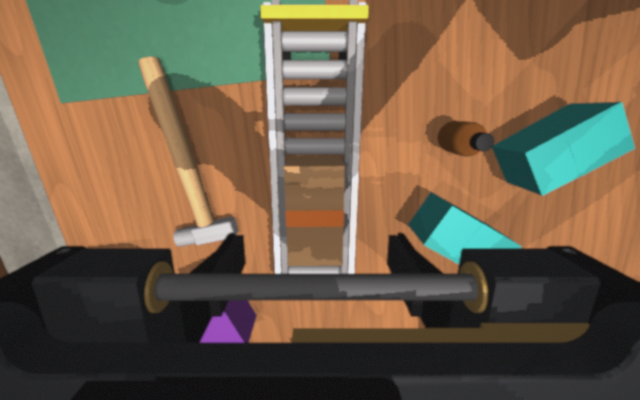

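View pics/t8.png

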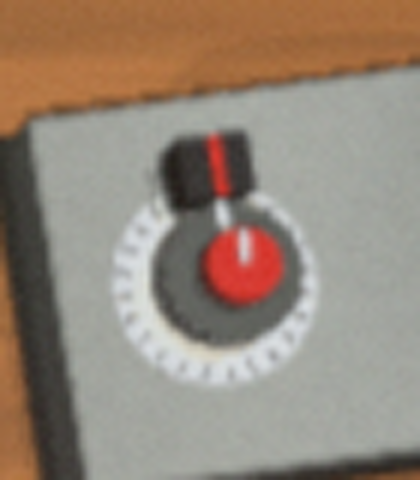

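Run:
```python
from h import *
W=pickle.load(open("W8.pkl","rb")); crop(W,250,0,380,285,2.8,"pics/w8c.png")
```

```text
(no output)
```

View pics/w8c.png

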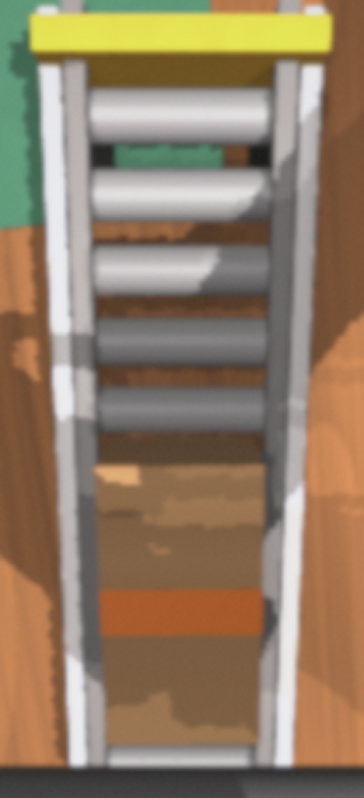

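Run:
```python
from h import *
W=pickle.load(open("W8.pkl","rb"))
f=lambda P:(((proj(W,P)-[250,0])+.35)*2.8).round(0).tolist()
c=[(.03,-.055),(-.03,-.055),(-.03,.055),(.03,.055)]
for z in (.055,.125): print(z,f(pose(.5564,.2997,z,-.095,[(a,b,0) for a,b in c])))
print("stop", f(pose(.5514,.2633,0,-.1028,[(.054,-.16,.075),(-.054,-.16,.075),(.044,-.15,.063),(-.044,-.15,.063),(.054,0,.057),(-.054,0,.057),(.044,.0,.063),(-.044,.0,.063)])))
K,R,t=cam(W);print(-R.T@t)
```

```text
0.055 [[113.0, 432.0], [251.0, 430.0], [248.0, 664.0], [121.0, 665.0]]
0.125 [[95.0, 460.0], [266.0, 458.0], [261.0, 738.0], [107.0, 739.0]]
stop [[35.0, 43.0], [335.0, 42.0], [68.0, 84.0], [302.0, 83.0], [62.0, 474.0], [309.0, 473.0], [84.0, 476.0], [288.0, 476.0]]
[0.54368503 0.19609098 0.41102138]
```

Run:
```python
from h import *
from bench import robot
st=robot.state(); print(st["t"],st["ee_pos"])
print(move(st,[.556,.301,.258],-1.668))
```

```text
16.525 [0.55135802 0.27649455 0.43124935]
([-0.0835, -0.0053, 0.5774], [-0.0005, -0.0002, -0.001])
```

{"api": "servo_tool", "payload": {"series": [{"offset": [-0.083,-0.005,0.15],"delta_rot": [-0.0005,0,-0.001]},{"offset": [-0.083,-0.005,0.3],"delta_rot": [-0.0005,0,-0.001]},{"offset": [-0.083,-0.005,0.42],"delta_rot": [-0.0005,0,-0.001]},{"offset": [-0.083,-0.005,0.52],"delta_rot": [-0.0005,0,-0.001]},{"offset": [-0.083,-0.005,0.577],"delta_rot": [-0.0005,0,-0.001]},{"offset": [-0.083,-0.005,0.577],"delta_rot": [-0.0005,0,-0.001]},{"offset": [-0.083,-0.005,0.577],"delta_rot": [-0.0005,0,-0.001]}]}}

```text
t: 17.4
ee_pos: [0.5561, 0.302, 0.2596]
tool_rot: [-3.14, 0.001, -1.666]
force: [0.3, -0.1, 0.5]
finger_gap: 0.0866
```

Run:
```python
from h import *
from bench import robot
st=robot.state(); print(st["t"],st["ee_pos"],st["tool_rot"],st["force"].round(2))
for n in ("wrist","scene"):
  W=robot.grab_frame(n); cv2.imwrite(f"pics/{n}9.png",W["pixels"][:,:,::-1] if n=="wrist" else cv2.resize(W["pixels"][90:250,260:500,::-1],None,fx=3,fy=3))
print(move(st,[.556,.301,.258],-1.668))
```

```text
17.4 [0.55613892 0.30201445 0.25963959] [-3.13966742e+00  7.43157406e-04 -1.66570516e+00] [ 0.33 -0.08  0.45]
([0.0034, 0.0002, 0.0055], [-0.0003, 0.0001, 0.0004])
```

View pics/wrist9.png

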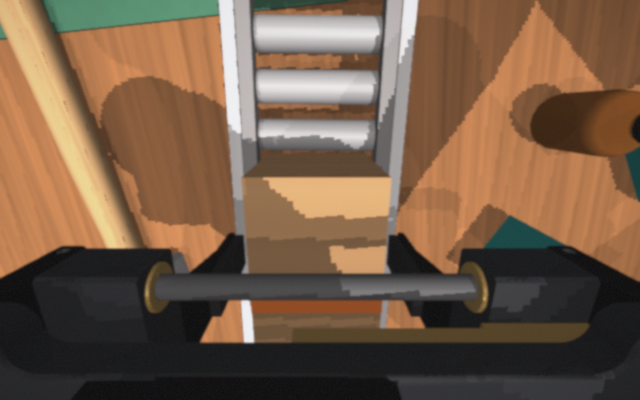

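View pics/scene9.png

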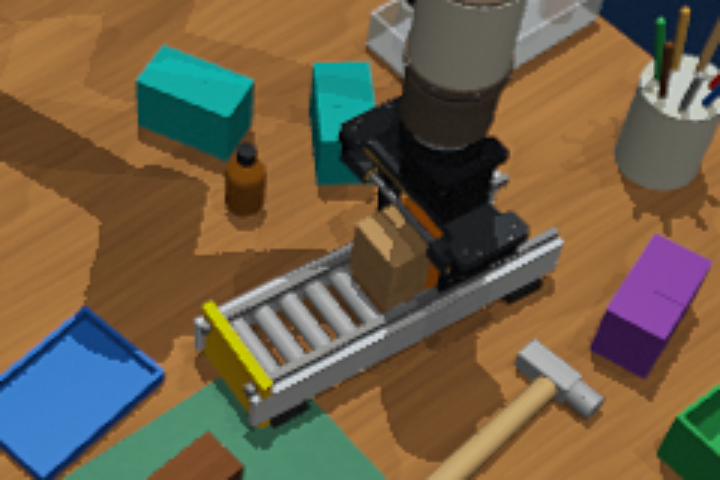

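{"api": "servo_tool", "payload": {"series": [{"offset": [0,0,0.003],"delta_rot": [0,0,0]},{"offset": [0,0,0.003],"delta_rot": [0,0,0]},{"offset": [0,0,0.003],"delta_rot": [0,0,0]},{"offset": [0,0,0.003],"delta_rot": [0,0,0]}], "claw": 0.7, "squeeze": 30}}

```text
t: 18.0
ee_pos: [0.5557, 0.3018, 0.2574]
tool_rot: [-3.141, -0.001, -1.666]
force: [0.3, -0.9, 0.3]
finger_gap: 0.0597
```

Run:
```python
from h import *
from bench import robot
st=robot.state(); p=st["ee_pos"]; print(st["t"],p,st["tool_rot"],st["force"].round(2))
d=np.array([np.sin(-.100),-np.cos(-.100),0])
for s in (.13,.14,.145): print(s,move(st,p+d*s,-1.666))
```

```text
18.0 [0.55573389 0.30180606 0.25741329] [-3.14134216e+00 -7.04492328e-04 -1.66559471e+00] [ 0.32 -0.92  0.27]
0.13 ([0.4333, 0.0023, 0.0003], [-0.0, -0.0001, 0.0001])
0.14 ([0.4667, 0.0024, 0.0003], [-0.0, -0.0001, 0.0001])
0.145 ([0.4833, 0.0025, 0.0003], [-0.0, -0.0001, 0.0001])
```

{"api": "servo_tool", "payload": {"series": [{"offset": [0.03,0,0],"delta_rot": [0,0,0]},{"offset": [0.09,0,0],"delta_rot": [0,0,0]},{"offset": [0.16,0.001,0],"delta_rot": [0,0,0]},{"offset": [0.23,0.001,0],"delta_rot": [0,0,0]},{"offset": [0.29,0.001,0],"delta_rot": [0,0,0]},{"offset": [0.35,0.002,0],"delta_rot": [0,0,0]},{"offset": [0.39,0.002,0],"delta_rot": [0,0,0]},{"offset": [0.41,0.002,0],"delta_rot": [0,0,0]},{"offset": [0.42,0.002,0],"delta_rot": [0,0,0]},{"offset": [0.42,0.002,0],"delta_rot": [0,0,0]}]}}

```text
t: 19.25
ee_pos: [0.5429, 0.1764, 0.2573]
tool_rot: [3.141, -0.002, -1.666]
force: [-4.1, 0.3, 3.6]
finger_gap: 0.0597
```

Run:
```python
from h import *
from bench import robot
st=robot.state(); p=st["ee_pos"]; print(st["t"],p,st["tool_rot"],st["force"].round(2))
W=robot.grab_frame("wrist"); S=robot.grab_frame("scene"); pickle.dump(W,open("W10.pkl","wb"))
cv2.imwrite("pics/w10.png",np.vstack([cv2.resize(W["pixels"][150:300,200:440,::-1],(480,300)),cv2.resize(S["pixels"][130:240,260:436,::-1],(480,300))]))
```

```text
19.25 [0.54287479 0.17638576 0.25734775] [ 3.14050471e+00 -1.60353708e-03 -1.66554358e+00] [-4.13  0.34  3.61]
```

View pics/w10.png

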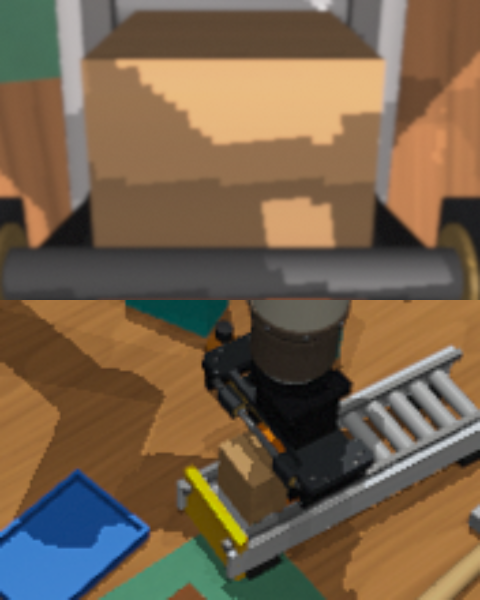

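{"api": "servo_tool", "payload": {"series": [{"offset": [0.007,0.005,0],"delta_rot": [0,0,0]},{"offset": [0.014,0.006,0],"delta_rot": [0,0,0]},{"offset": [0.021,0.006,0],"delta_rot": [0,0,0]},{"offset": [0.028,0.006,0],"delta_rot": [0,0,0]},{"offset": [0.035,0.006,0],"delta_rot": [0,0,0]},{"offset": [0.035,0.006,0],"delta_rot": [0,0,0]}]}}

```text
t: 20.1
ee_pos: [0.5403, 0.1659, 0.2574]
tool_rot: [3.141, -0.001, -1.666]
force: [2.5, -0.3, -0.7]
finger_gap: 0.0599
```

{"api": "servo_tool", "payload": {"series": [{"offset": [0.006,-0.002,0],"delta_rot": [0,0,0]},{"offset": [0.012,-0.002,0],"delta_rot": [0,0,0]},{"offset": [0.012,-0.002,0],"delta_rot": [0,0,0]}]}}

```text
t: 20.48
ee_pos: [0.5402, 0.1622, 0.2574]
tool_rot: [3.14, -0.001, -1.666]
force: [-1.8, 0.9, 1.8]
finger_gap: 0.0598
```

{"api": "servo_tool", "payload": {"series": [{"offset": [0.006,0,0],"delta_rot": [0,0,0]},{"offset": [0.006,0,0],"delta_rot": [0,0,0]}]}}

```text
t: 20.72
ee_pos: [0.5401, 0.1611, 0.2574]
tool_rot: [3.141, 0.0, -1.666]
force: [-3.1, 4.2, 1.6]
finger_gap: 0.0599
```

{"api": "servo_tool", "payload": {"series": [{"offset": [0.005,0.003,0],"delta_rot": [0,0,0]},{"offset": [0.005,0.003,0],"delta_rot": [0,0,0]},{"offset": [0.005,0.003,0],"delta_rot": [0,0,0]}]}}

```text
t: 21.1
ee_pos: [0.5396, 0.1606, 0.2575]
tool_rot: [-3.14, 0.002, -1.666]
force: [-1.0, 6.5, 0.4]
finger_gap: 0.0595
```

Run:
```python
from h import *
from bench import robot
st=robot.state(); p=st["ee_pos"]; print(st["t"],p,st["tool_rot"],st["force"].round(2))
W=robot.grab_frame("wrist"); S=robot.grab_frame("scene"); pickle.dump(W,open("W11.pkl","wb"))
cv2.imwrite("pics/w11.png",np.vstack([cv2.resize(W["pixels"][150:300,200:440,::-1],(480,300)),cv2.resize(S["pixels"][150:240,290:434,::-1],(480,300))]))
```

```text
21.1 [0.53964073 0.16064332 0.25752269] [-3.13979751e+00  2.42710199e-03 -1.66619054e+00] [-0.97  6.5   0.4 ]
```

View pics/w11.png

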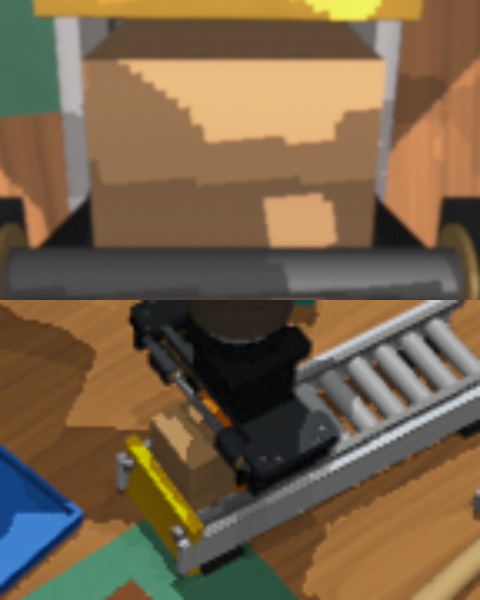

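{"api": "servo_tool", "payload": {"series": [{"offset": [-0.005,0,-0.01],"delta_rot": [0,0,0]},{"offset": [-0.005,0,-0.06],"delta_rot": [0,0,0]},{"offset": [-0.005,0,-0.13],"delta_rot": [0,0,0]},{"offset": [-0.005,0,-0.2],"delta_rot": [0,0,0]},{"offset": [-0.005,0,-0.23],"delta_rot": [0,0,0]},{"offset": [-0.005,0,-0.23],"delta_rot": [0,0,0]}]}}

```text
t: 21.95
ee_pos: [0.5393, 0.1604, 0.3263]
tool_rot: [3.141, -0.001, -1.666]
force: [0.8, -0.4, -5.4]
finger_gap: 0.06
```

Run:
```python
from h import *
from bench import robot
st=robot.state(); p=st["ee_pos"]; print(st["t"],p,st["tool_rot"],st["force"].round(2),st["wrist_torque"].round(2),st["finger_gap"])
S=robot.grab_frame("scene")
cv2.imwrite("pics/s12.png",cv2.resize(S["pixels"][130:260,240:448,::-1],(640,400)))
print(move(st,[.449,-.038,p[2]],-1.407))
```

```text
21.95 [0.53930502 0.16039873 0.32627725] [ 3.14097232e+00 -1.29392016e-03 -1.66599236e+00] [ 0.84 -0.43 -5.42] [ 0.03  0.07 -0.02] 0.05998287026931555
([0.6869, 0.2368, 0.001], [0.0001, -0.0002, -0.0412])
```

View pics/s12.png

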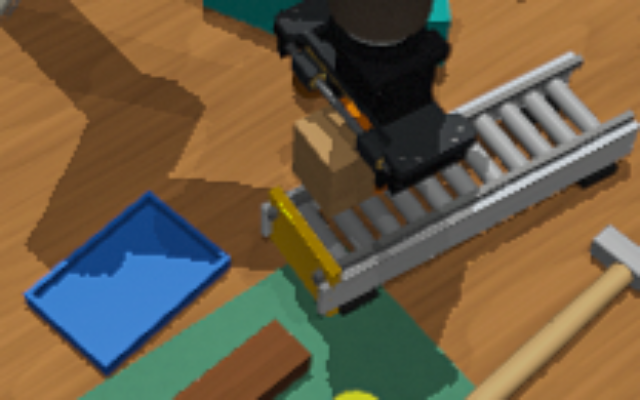

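{"api": "servo_tool", "payload": {"series": [{"offset": [0.06,0.02,0],"delta_rot": [0,0,-0.004]},{"offset": [0.18,0.06,0],"delta_rot": [0,0,-0.011]},{"offset": [0.3,0.1,0],"delta_rot": [0,0,-0.018]},{"offset": [0.42,0.145,0],"delta_rot": [0,0,-0.025]},{"offset": [0.54,0.185,0],"delta_rot": [0,0,-0.032]},{"offset": [0.64,0.22,0],"delta_rot": [0,0,-0.038]},{"offset": [0.68,0.235,0],"delta_rot": [0,0,-0.041]},{"offset": [0.687,0.237,0],"delta_rot": [0,0,-0.041]},{"offset": [0.687,0.237,0],"delta_rot": [0,0,-0.041]}]}}

```text
t: 23.12
ee_pos: [0.4493, -0.0375, 0.3262]
tool_rot: [3.14, -0.001, -1.408]
force: [0.2, 0.2, -4.3]
finger_gap: 0.0598
```

Run:
```python
from h import *
from bench import robot
st=robot.state(); p=st["ee_pos"]; print(st["t"],p,st["tool_rot"],st["force"].round(2),st["finger_gap"])
W=robot.grab_frame("wrist");S=robot.grab_frame("scene");pickle.dump(W,open("W13.pkl","wb"));pickle.dump(S,open("S13.pkl","wb"))
cv2.imwrite("pics/w13.png",np.vstack([cv2.resize(W["pixels"][:300,100:540,::-1],(440,300)),cv2.resize(S["pixels"][150:270,220:396,::-1],(440,300))]))
```

```text
23.125 [ 0.44931201 -0.03748475  0.3262079 ] [ 3.14047601e+00 -9.34029901e-04 -1.40836427e+00] [ 0.16  0.19 -4.32] 0.05981455094185913
```

View pics/w13.png

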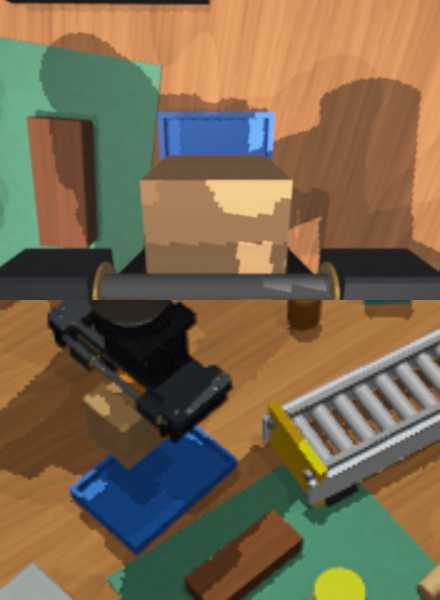

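Run:
```python
from h import *
W=pickle.load(open("W13.pkl","rb"))
print(proj(W,pose(.449,-.0386,.018,.164,[(.055,-.08,0),(-.055,-.08,0)])))
a,b=onz(W,258.5,113,.018),onz(W,374,113,.018);print(a,b,np.linalg.norm(a-b),np.arctan2(*(b-a)[1::-1]))
crop(W,240,95,400,200,4,"pics/w13c.png")
```

```text
[[258.17354644 110.74768728]
 [375.02356171 110.49722829]]
[ 0.51580714 -0.10657266  0.018     ] [ 0.40825643 -0.12414412  0.018     ] 0.10897665538625077 -2.9796450959574337
```

View pics/w13c.png

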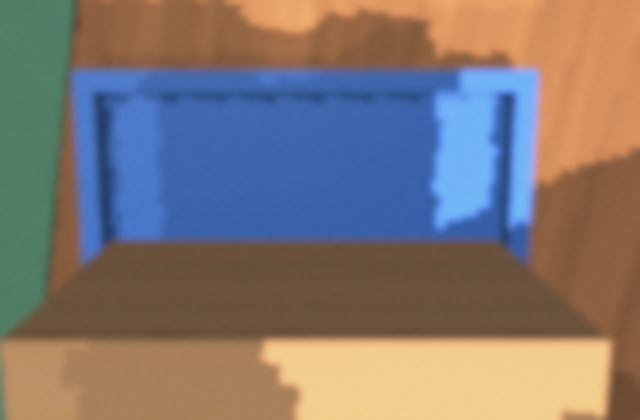

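{"api": "servo_tool", "payload": {"series": [{"offset": [0,0,0.06],"delta_rot": [0,0,0]},{"offset": [0,0,0.14],"delta_rot": [0,0,0]},{"offset": [0,0,0.22],"delta_rot": [0,0,0]},{"offset": [0,0,0.29],"delta_rot": [0,0,0]},{"offset": [0,0,0.34],"delta_rot": [0,0,0]},{"offset": [0,0,0.36],"delta_rot": [0,0,0]},{"offset": [0,0,0.37],"delta_rot": [0,0,0]},{"offset": [0,0,0.37],"delta_rot": [0,0,0]},{"offset": [0,0,0.37],"delta_rot": [0,0,0]}]}}

```text
t: 24.35
ee_pos: [0.4494, -0.0376, 0.2161]
tool_rot: [-3.141, -0.001, -1.408]
force: [0.3, -0.5, -5.5]
finger_gap: 0.0597
```

Run:
```python
from h import *
from bench import robot
st=robot.state(); p=st["ee_pos"]; print(st["t"],p,st["tool_rot"],st["force"].round(2),st["finger_gap"])
S=robot.grab_frame("scene")
cv2.imwrite("pics/s14.png",cv2.resize(S["pixels"][160:260,220:380,::-1],(640,400)))
```

```text
24.35 [ 0.44940435 -0.03763517  0.21613218] [-3.14070938e+00 -8.04518014e-04 -1.40791182e+00] [ 0.35 -0.51 -5.47] 0.05971425203144182
```

View pics/s14.png

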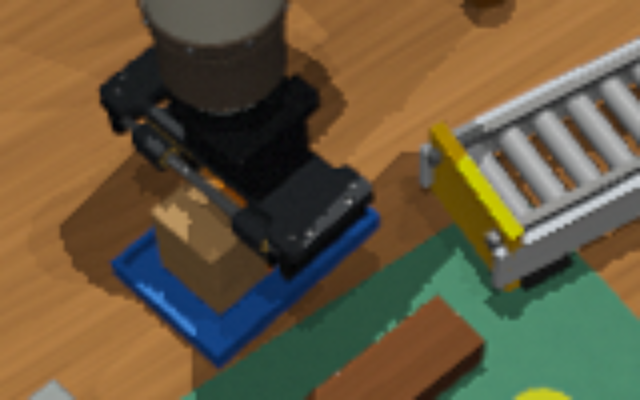

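Carton is inside the tray walls; creep down to contact.

{"api": "servo_tool", "payload": {"series": [{"offset": [0,0,0.004],"delta_rot": [0,0,0]},{"offset": [0,0,0.008],"delta_rot": [0,0,0]},{"offset": [0,0,0.012],"delta_rot": [0,0,0]},{"offset": [0,0,0.016],"delta_rot": [0,0,0]},{"offset": [0,0,0.016],"delta_rot": [0,0,0]}]}}

```text
t: 25.02
ee_pos: [0.4491, -0.0377, 0.2106]
tool_rot: [3.141, -0.001, -1.408]
force: [0.4, -0.4, -3.9]
finger_gap: 0.0601
```

{"api": "servo_tool", "payload": {"series": [{"offset": [0,0,0.003],"delta_rot": [0,0,0]},{"offset": [0,0,0.006],"delta_rot": [0,0,0]},{"offset": [0,0,0.006],"delta_rot": [0,0,0]}]}}

```text
t: 25.4
ee_pos: [0.4491, -0.0377, 0.2089]
tool_rot: [3.141, -0.001, -1.408]
force: [0.2, -0.3, -4.4]
finger_gap: 0.0596
```

{"api": "servo_tool", "payload": {"series": [{"offset": [0,0,0.003],"delta_rot": [0,0,0]},{"offset": [0,0,0.003],"delta_rot": [0,0,0]}]}}

```text
t: 25.65
ee_pos: [0.4492, -0.0377, 0.2083]
tool_rot: [3.141, -0.001, -1.408]
force: [-1.6, 0.3, -1.1]
finger_gap: 0.0597
```

{"api": "servo_tool", "payload": {"series": [{"offset": [0,0,0.002],"delta_rot": [0,0,0]},{"offset": [0,0,0.002],"delta_rot": [0,0,0]}]}}

```text
t: 25.9
ee_pos: [0.4492, -0.0377, 0.2083]
tool_rot: [3.141, -0.001, -1.408]
force: [-2.9, 0.4, 5.9]
finger_gap: 0.0598
```

{"api": "servo_tool", "payload": {"series": [{"offset": [0,0,-0.002],"delta_rot": [0,0,0]},{"offset": [0,0,-0.002],"delta_rot": [0,0,0]}]}}

```text
t: 26.15
ee_pos: [0.4492, -0.0377, 0.2083]
tool_rot: [3.141, -0.001, -1.408]
force: [-1.4, 1.1, 3.3]
finger_gap: 0.0598
```

{"api": "servo_tool", "payload": {"series": [{"offset": [0,0,0],"delta_rot": [0,0,0]},{"offset": [0,0,0],"delta_rot": [0,0,0]},{"offset": [0,0,0],"delta_rot": [0,0,0]},{"offset": [0,0,0],"delta_rot": [0,0,0]}], "claw": 0}}

```text
t: 26.65
ee_pos: [0.4492, -0.0377, 0.2081]
tool_rot: [3.141, -0.001, -1.408]
force: [-0.2, 0.2, -0.6]
finger_gap: 0.0857
```

{"api": "servo_tool", "payload": {"series": [{"offset": [0,0,-0.05],"delta_rot": [0,0,0]},{"offset": [0,0,-0.15],"delta_rot": [0,0,0]},{"offset": [0,0,-0.3],"delta_rot": [0,0,0]},{"offset": [0,0,-0.5],"delta_rot": [0,0,0]},{"offset": [0,0,-0.7],"delta_rot": [0,0,0]},{"offset": [0,0,-0.8],"delta_rot": [0,0,0]},{"offset": [0,0,-0.8],"delta_rot": [0,0,0]},{"offset": [0,0,-0.8],"delta_rot": [0,0,0]}]}}

```text
t: 27.65
ee_pos: [0.4488, -0.0376, 0.447]
tool_rot: [3.139, -0.0, -1.408]
force: [-0.4, 0.1, -0.9]
finger_gap: 0.0869
```

Run:
```python
from h import *
from bench import robot
st=robot.state(); p=st["ee_pos"]; print(st["t"],p,st["tool_rot"],st["force"].round(2),st["finger_gap"])
for n in ("wrist","scene","top"):
  S=robot.grab_frame(n);pickle.dump(S,open(n+"15.pkl","wb")); cv2.imwrite(f"pics/{n}15.png",S["pixels"][:,:,::-1])
```

```text
27.65 [ 0.44878081 -0.03755315  0.44700765] [ 3.13917562e+00 -3.72105394e-04 -1.40840543e+00] [-0.43  0.1  -0.88] 0.08685520280872998
```

View pics/wrist15.png

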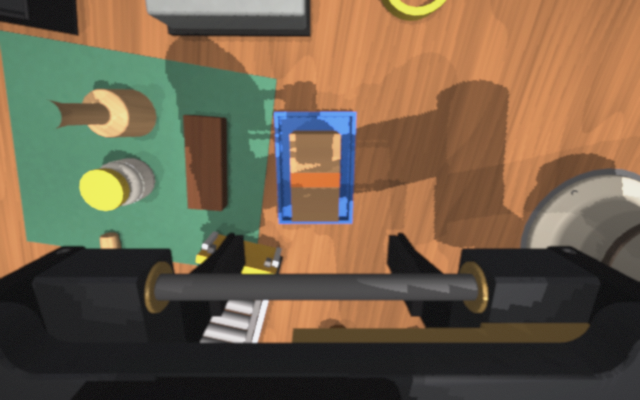

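View pics/scene15.png

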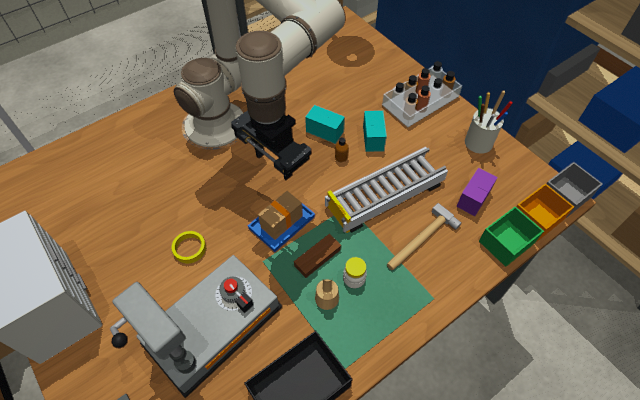

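View pics/top15.png

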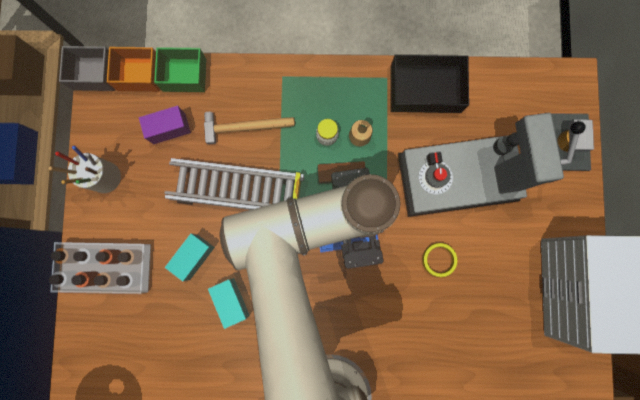

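Run:
```python
from h import *
W=pickle.load(open("W7.pkl","rb"))
im=W["pixels"][140:280,250:390].astype(int)
def axis(mask,z):
    v,u=np.nonzero(mask); P=np.array([onz(W,250+a,140+b,z) for a,b in zip(u,v)])[:,:2]
    c=P.mean(0); d=np.linalg.svd(P-c)[2][0]; d*=np.sign(d[0]); return c,d,np.arctan2(d[1],d[0])
r=((im[...,0]-im[...,1:].max(2))>50).astype(np.uint8); n,l=cv2.connectedComponents(r); rc,rd,ra=axis(l==l[101,95],.106)
for th in (150,170,185):
    w=(im.min(2)>th).astype(np.uint8); n,l=cv2.connectedComponents(w); m=(l==l[84,84]); wc,wd,wa=axis(m,.104)
    off=(rd[0]*(wc-rc)[1]-rd[1]*(wc-rc)[0]); print(th,m.sum(),"red",rc,ra,"white",wc,wa,"offset mm",off*1e3,"->",off/np.linalg.norm(wc-[.583,-.268]), "ang to centre",np.linalg.norm(wc-rc))
T=pickle.load(open("top15.pkl","rb")); crop(T,415,140,460,200,9,"pics/t15c.png")
```

```text
150 68 red [ 0.62921043 -0.26051414] 0.15660915963951227 white [ 0.60949748 -0.26235375] 0.22614439310018555 offset mm 1.257530109729876 -> 0.046416398762043856 ang to centre 0.019798606998684697
170 59 red [ 0.62921043 -0.26051414] 0.15660915963951227 white [ 0.60922701 -0.26254544] 0.20678953609650294 offset mm 1.110374895140571 -> 0.041450129984112266 ang to centre 0.02008639669775939
185 50 red [ 0.62921043 -0.26051414] 0.15660915963951227 white [ 0.60945023 -0.26246184] 0.19206197186906832 offset mm 1.1581325664065951 -> 0.04285601148485595 ang to centre 0.019855955455306846
```

View pics/t15c.png

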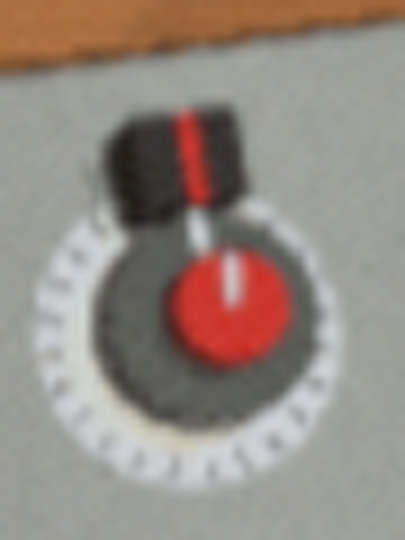

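Run:
```python
from h import *
# top15: crop scale 9 origin (415,140); hand picks
def ev(f,k,red,white,C):
    a,b=[onz(f,*k(*p),.106)[:2] for p in red]; w=[onz(f,*k(*p),.104)[:2] for p in white]
    d=(b-a)/np.linalg.norm(b-a)
    wc=(w[0]+w[1])/2; off=d[0]*(wc-a)[1]-d[1]*(wc-a)[0]
    print("red ang",np.arctan2(d[1],d[0]),"white ang",np.arctan2(*(w[1]-w[0])[::-1]),"off mm",off*1e3,off/.024)
T=pickle.load(open("top15.pkl","rb")); ev(T,lambda x,y:(415+x/9-.45,140+y/9-.45),[(203,202),(186,113)],[(205,247),(196,212)],None)
S=pickle.load(open("scene15.pkl","rb")); crop(S,205,265,265,320,10,"pics/s15c.png")
```

```text
red ang 0.17484410149297458 white ang 0.23768298748886027 off mm 1.6024820171972496 0.0667700840498854
```

View pics/s15c.png

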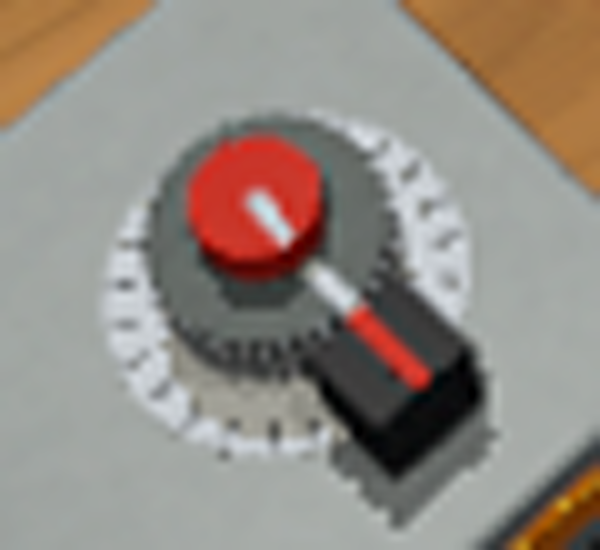

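Run:
```python
from h import *
from bench import robot
st=robot.state(); print(st["t"],move(st,[.583,-.268,.44],-3.28))
```

```text
27.8 ([0.8304, -0.3161, 0.0218], [0.0003, -0.0007, 0.2979])
```

{"api": "servo_tool", "payload": {"series": [{"offset": [0.1,-0.04,0],"delta_rot": [0,0,0.028]},{"offset": [0.25,-0.09,0],"delta_rot": [0,0,0.056]},{"offset": [0.4,-0.15,0],"delta_rot": [0,0,0.084]},{"offset": [0.55,-0.2,0],"delta_rot": [0,0,0.112]},{"offset": [0.7,-0.26,0],"delta_rot": [0,0,0.14]},{"offset": [0.8,-0.3,0],"delta_rot": [0,0,0.168]},{"offset": [0.83,-0.316,0.022],"delta_rot": [0,0,0.196]},{"offset": [0.83,-0.316,0.022],"delta_rot": [0,0,0.224]},{"offset": [0.83,-0.316,0.022],"delta_rot": [0,0,0.252]},{"offset": [0.83,-0.316,0.022],"delta_rot": [0,0,0.28]},{"offset": [0.83,-0.316,0.022],"delta_rot": [0,0,0.298]},{"offset": [0.83,-0.316,0.022],"delta_rot": [0,0,0.298]},{"offset": [0.83,-0.316,0.022],"delta_rot": [0,0,0.298]}]}}

```text
t: 29.42
ee_pos: [0.5833, -0.2679, 0.4408]
tool_rot: [-3.141, -0.002, 3.004]
force: [-0.5, 0.4, 0.2]
finger_gap: 0.0869
```

Run:
```python
from h import *
from bench import robot
st=robot.state(); print(st["t"],st["ee_pos"],st["tool_rot"],move(st,[.5832,-.268,.37],-3.28))
W=robot.grab_frame("wrist");pickle.dump(W,open("W16.pkl","wb")); crop(W,250,130,390,270,5,"pics/w16c.png")
```

```text
29.425 [ 0.58325011 -0.26788555  0.44083435] [-3.14067991e+00 -1.63810359e-03  3.00437031e+00] ([-0.0003, -0.0002, 0.2361], [-0.0001, -0.0003, 0.0002])
```

View pics/w16c.png

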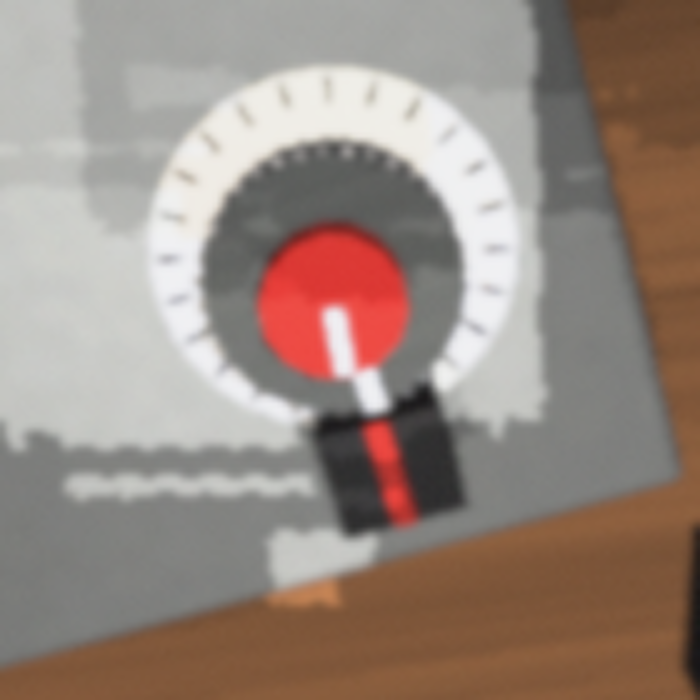

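Run:
```python
from h import *
W=pickle.load(open("W16.pkl","rb")); k=lambda x,y:(250+x/5-.4,130+y/5-.4)
P=lambda x,y,z:onz(W,*k(x,y),z)[:2]
a,b=P(376,421,.106),P(405,522,.106);w1,w2=P(363,371,.104),P(375,410,.104);d=(b-a)/np.linalg.norm(b-a);wc=(w1+w2)/2
off=d[0]*(wc-a)[1]-d[1]*(wc-a)[0];print(np.arctan2(*d[::-1]),np.arctan2(*(w2-w1)[::-1]),off*1e3,off/.024)
c=P(334,268,.104);print(c,[np.arctan2(*(q-c)[::-1]) for q in(wc,(a+b)/2)])
im=W["pixels"][130:270,250:390].astype(int)
def axis(mask,z):
    v,u=np.nonzero(mask); Q=np.array([onz(W,250+a,130+b,z) for a,b in zip(u,v)])[:,:2]
    c=Q.mean(0); d=np.linalg.svd(Q-c)[2][0]; d*=np.sign(d[0]); return c,d,np.arctan2(d[1],d[0])
r=((im[...,0]-im[...,1:].max(2))>50).astype(np.uint8); n,l=cv2.connectedComponents(r); rc,rd,ra=axis(l==l[94,78],.106)
for th in (150,170):
    w=(im.min(2)>th).astype(np.uint8); w[:74,:]=0; n,l=cv2.connectedComponents(w); m=(l==l[78,74]); wc,wd,wa=axis(m,.104)
    off=(rd[0]*(wc-rc)[1]-rd[1]*(wc-rc)[0]); print(th,m.sum(),ra,wa,off*1e3,off/.0245)
```

```text
0.1351694413264421 0.1535009808560653 0.25854502439428106 0.010772709349761711
[ 0.57986764 -0.26666794] [np.float64(0.13426152855224316), np.float64(0.12941085892743937)]
150 61 0.15785001726572467 0.6043907010079322 0.6998467356019795 0.028565172881713452
170 49 0.15785001726572467 0.6064047725803914 0.642018114477721 0.02620482099909065
```

{"api": "servo_tool", "payload": {"series": [{"offset": [0,0,0.15],"delta_rot": [0,-0.0003,0]},{"offset": [0,0,0.3],"delta_rot": [0,-0.0003,0]},{"offset": [0,0,0.45],"delta_rot": [0,-0.0003,0]},{"offset": [0,0,0.55],"delta_rot": [0,-0.0003,0]},{"offset": [0,0,0.605],"delta_rot": [0,-0.0003,0]},{"offset": [0,0,0.605],"delta_rot": [0,-0.0003,0]},{"offset": [0,0,0.605],"delta_rot": [0,-0.0003,0]}]}}

```text
t: 30.35
ee_pos: [0.5837, -0.2682, 0.2618]
tool_rot: [-3.14, 0.005, 3.003]
force: [-0.4, 0.2, 0.2]
finger_gap: 0.0873
```

{"api": "servo_tool", "payload": {"series": [{"offset": [0,0,0],"delta_rot": [0,0,0]},{"offset": [0,0,0],"delta_rot": [0,0,0]},{"offset": [0,0,0],"delta_rot": [0,0,0]},{"offset": [0,0,0],"delta_rot": [0,0,0.005]},{"offset": [0,0,0],"delta_rot": [0,0,0.005]},{"offset": [0,0,0],"delta_rot": [0,0,0.005]}], "claw": 0.6, "squeeze": 20}}

```text
t: 31.1
ee_pos: [0.5831, -0.2676, 0.2604]
tool_rot: [-3.141, 0.002, 2.971]
force: [-1.1, 4.1, 2.9]
finger_gap: 0.0596
```

{"api": "servo_tool", "payload": {"series": [{"offset": [0,0,0],"delta_rot": [0,0,0]},{"offset": [0,0,0],"delta_rot": [0,0,0]},{"offset": [0,0,0],"delta_rot": [0,0,0]},{"offset": [0,0,-0.12],"delta_rot": [0,0,0]},{"offset": [0,0,-0.25],"delta_rot": [0,0,0]},{"offset": [0,0,-0.45],"delta_rot": [0,0,0]},{"offset": [0,0,-0.6],"delta_rot": [0,0,0]},{"offset": [0,0,-0.6],"delta_rot": [0,0,0]},{"offset": [0,0,-0.6],"delta_rot": [0,0,0]}], "claw": 0}}

```text
t: 32.22
ee_pos: [0.5824, -0.2678, 0.4393]
tool_rot: [-3.141, 0.001, 2.971]
force: [0.1, 0.3, -0.8]
finger_gap: 0.087
```

Run:
```python
from h import *
from bench import robot
st=robot.state(); print(st["t"],st["ee_pos"],st["tool_rot"])
W=robot.grab_frame("wrist");pickle.dump(W,open("W17.pkl","wb")); crop(W,250,130,390,270,4,"pics/w17c.png")
T=robot.grab_frame("top");pickle.dump(T,open("T17.pkl","wb")); crop(T,310,190,390,260,7,"pics/t17c.png")
S=robot.grab_frame("scene"); a=cv2.imread("pics/w17c.png");b=cv2.imread("pics/t17c.png");
cv2.imwrite("pics/s17.png",S["pixels"][:,:,::-1])
```

```text
32.225 [ 0.58243285 -0.26781843  0.43932353] [-3.14129734e+00  5.27065658e-04  2.97090145e+00]
```

View pics/w17c.png

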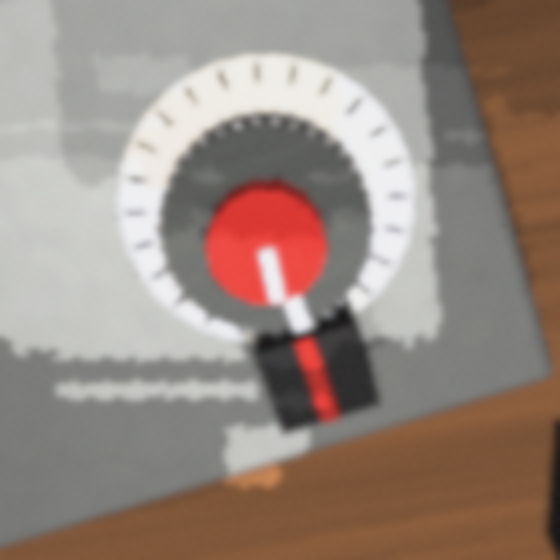

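View pics/t17c.png

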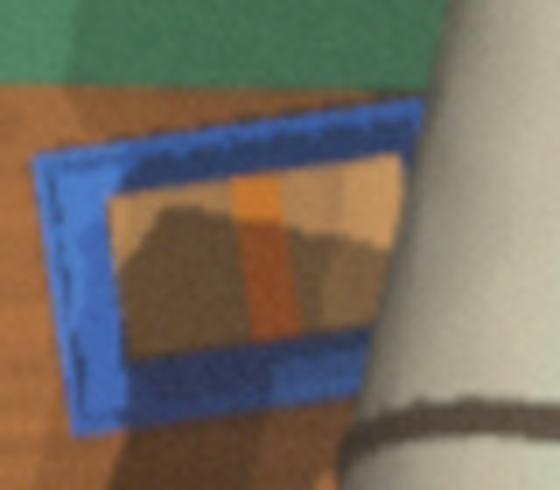

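View pics/s17.png

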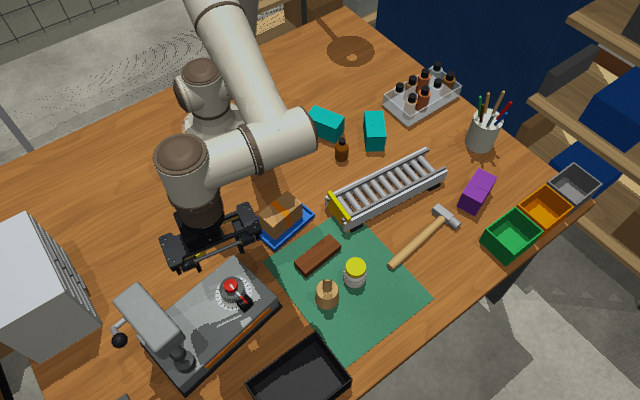

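Run:
```python
from bench import robot
print(robot.job_done(), robot.state()["t"])
```

```text
the job is handed in; nothing more can be done
the job is handed in; nothing more can be done
```

I finished the changeover and handed the job in at about 32 s of the 61 s allowed. The hand-in gives no verdict.

- **Ring:** I turned the dark outer ring clockwise in four grasps of 1.31, 1.23, 0.125 and 0.03 rad. The white line now looks in line with the red line in the wrist view. Before the last 0.03 rad turn, measurements from different views gave between 0.01 and 0.07 rad still to go. I did not recompute the number after that turn, but every estimate puts it well inside the 0.10 rad limit.
- **Fine knob:** Its mark stayed within about 0.5 mm of where it started through the first three grasps. After the fourth I checked it only by eye.
- **Carton:** I gripped it lightly and rolled it along the rollers until it met the yellow stop, with about 6.5 N of contact. I then lifted it at the stop and lowered it slowly into the blue tray. The tool force stayed below 6 N while setting it down. The last top and scene pictures show it upright and flat inside the tray walls.
- **Other things on the bench:** The bottle, jar, maul, block, hammer and tape roll look unmoved in the final pictures. I compared these by eye, not by measurement. The gripper ended open, about 13 cm above the dial and touching nothing.

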